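# Make up the barbecue caddy and the table caddy

### The job

Make up the two dark wooden condiment caddies for a garden lunch from the things standing along the front of the worktop. The barbecue caddy (the one with three deep pockets) takes a salt shaker and the stout spice jar, standing in its two square pockets in either order, and the lighter, standing in its narrow slot; the table caddy (one deep pocket beside a shallow tray) takes the other salt shaker, standing in its pocket, and the lemon, lying in its tray. The slim spice jar and the mug behind the caddies belong to neither: leave them where they stand.

Things in the scene. Friction and masses are not known exactly. Their poses are not given: they have to be found in the camera images.
- bbq_caddy: barbecue caddy: dark-wood box 78 (x) x 184 (y) x 40 mm, fixed, a small handle low on each end (19 mm out). Three open pockets in a row along y, all at x = 0, floor 10 mm and wall tops 40 mm above the worktop: square 62 x 62 mm at y = +0.053, square 62 x 62 mm at y = -0.015, narrow slot 62 (x) x 32 (y) mm at y = -0.068. Origin: centre of its underside, z up
- table_caddy: table caddy: dark-wood box 100 (x) x 180 (y) mm, fixed, a small handle low on each end (19 mm out). One pocket 62 x 62 mm at x = 0, y = +0.051, wall tops 40 mm above the worktop; beside it a shallow tray 84 (x) x 96 (y) mm inside, centred at x = 0, y = -0.034, lip 22 mm above the worktop. Both floors 10 mm above the worktop. Origin: centre of its underside, z up
- salt_1: salt shaker, clear glass with a grey domed plastic cap, no handle, 44 mm across at the body and 90 mm tall; the cap, from 68 mm up, is 34 mm across; about 0.1 kg; one of an identical pair, either of which may go in either caddy. Origin: centre of its underside, z up along its axis. Starts upright on the worktop
- salt_2: salt shaker, clear glass with a grey domed plastic cap, no handle, 44 mm across at the body and 90 mm tall; the cap, from 68 mm up, is 34 mm across; about 0.1 kg; one of an identical pair, either of which may go in either caddy. Origin: centre of its underside, z up along its axis. Starts upright on the worktop
- stout_jar: the stout spice jar: glass, 47 mm across and 98 mm tall, a flat lid as wide as the body, about 0.11 kg. Origin: centre of its underside, z up along its axis. Starts upright on the worktop
- slim_jar: the slim spice jar: 41 mm across and 105 mm tall, the tallest and thinnest of the jars, with a high screw cap; belongs to no kit and stays where it stands. Origin: centre of its underside, z up along its axis
- lighter: pocket lighter standing on end: 13 mm (its x) by 25 mm (its y), 79 mm tall, of which the lower 74 mm can be gripped, 0.02 kg. Origin: centre of its underside, z up along its length
- lemon: lemon lying on its side: 78 mm long (its x at the start), 55 mm wide (its y), 56 mm high, about 0.11 kg. Origin: at the underside of its middle as it lies at the start, so 28 mm below its centre; the origin turns with it if it rolls
- lemon_middle (a point): the middle of the lemon, 28 mm above its origin; its axes are the lemon's own
- back_mug: mug with a side handle, 78 x 112 mm and 92 mm tall, standing towards the back of the worktop; to be left alone. Origin: centre of its underside
Things that resemble listed ones, but are neither listed nor needed, are in the scene too. What is shaped like the stout_jar but blue is not meant.

How it is judged:
By the outcome, as a careful person would: the job done as asked, in the order asked, and still so for the second after the job is handed in, with the robot touching nothing.
It also fails if it takes over 120 s, if anything falls off the work surface, if the arm or the gripper's body presses on something with over 40 N, if the wrist force passes 120 N, or if a joint passes its speed limit or range.

### The arm

A 6-joint arm with a two-finger parallel gripper is mounted at the origin on a cart in front of the work surface, level with it; the furniture and walls round the work are solid. World frame = base frame: x ahead of the robot, y to its left, z up, the work surface at z = 0. Lengths are in m, angles in rad, forces in N, time in s.
With the tool pointing down it reaches from about 0.425 to 0.95 m from the base axis. Payload 3.5 kg.
Tool frame: the origin (TCP) lies midway between the tips of the shut fingers; the grasp point (between the pads) lies 19 mm behind it; z points along the fingers, y is the direction in which the jaws open and shut (so a half turn about z gives the same grasp; the last joint's range is limited). The gripper opens to 85 mm and grips with 20 to 120 N. Pads are 22 mm wide; open, the fingers measure 114 mm over their backs; the gripper's body (76 mm by 85 mm) begins 54 mm behind the grasp point. The pads swing forward as they close: fully open they stand 13 mm farther back than shut.
Start: joints at [-1.331, 0.286, 1.577, -0, 1.279, -0.15], TCP at [0.257, -0.624, 0.231] pointing down, gripper open.
Joint ranges: [-2.77, 2.77], [-0.9, 2.22], [0.21, 2.48], [-1.53, 4.67], [0.24, 2.81], [-2.84, 2.84]. Speed limits (rad/s): [2.79, 2.79, 3.14, 3.14, 3.14, 3.14].

### API

Orientations are given as a unit quaternion [x, y, z, w].
In Python, from plant import ctrl gives the robot as it stands. The module is installed in compiled form; this text tells all that it offers.
- The arm moves only by the tool play_rows, never from a script. Its argument "increments" is text: rows parted by semicolons, each of 4 numbers parted by spaces: the shift along the tool's x, y, z in m, then the turn about the tool's z in rad. In form: dx dy dz roll; .... A call has 1 to 5 rows; each row is the pose to reach, as a shift and turn from the pose commanded when the call began, along the tool's axes at that moment; what a row does not reach only later rows make up. A row lasts 1/8 s, in which the tool goes at most 62.5 mm and 10.7 degrees, less where a joint would pass 70% of its speed; a pose out of reach is approached as far as the arm can. A call with a gripper value outside its range is refused whole. "gripper" is the finger opening in m, from 0 to 0.0854, set as the call begins (left out, the last holds). The fingers move at their own pace and stop on an object; "newtons" is the grip in N (left out, the last holds). Time passes only in rows, so rows that repeat a pose let the fingers close. It gives the time, the measured TCP pose, the force and the opening at its end, in the units of the state.
- ctrl.get_state(): the state, without advancing time (a new reading comes with each control period).
- ctrl.read_camera(name): name is "scene" or "side" or "wrist"; returns the picture (480x640x3 uint8, red, green, blue); there is no depth.
- ctrl.camera_model(name): a dict with "fov_y" (degrees; the focal length in pixels is half the picture's height over the tangent of half this angle, whatever the lens; pixels are square), "cx", "cy" (the principal point, pixels), "rvec" (rotation vector, rad) and "tvec" (3), from world to camera coordinates, as OpenCV has them. Camera axes: x right, y down, z forward; pixel columns grow to the right and rows downward; lengths in m; the calibration is good to about 2 mm. The wrist camera is an equidistant fisheye: a pixel r from the principal point sees the ray r / f radians off the axis. A picture is of the moment at which its call begins: read the wrist's pose just before it. camera_model takes no time and is no camera call; for the wrist camera it gives the pose at the moment of the call.
- ctrl.sign_off(): hands the job in, once; it reports no verdict.
The state is a dict: "time": time; "qpos": joint angles; "dq": joint speeds; "joint_efforts": joint torques, N m; "eef_pos": TCP position; "tcp_rot": TCP orientation; "contact_force": force on the tool from outside, world axes, zero at the start; "wrist_torque": the same for the moment, N m; "opening": opening from 0.0 (shut) to 1.0 (fully open).
Only numpy, scipy, OpenCV 4.12 (cv2) and the standard library are available. Lean on these libraries where they do the work, as an engineer would, in place of code of your own. Each camera call takes 0.05 s, during which the arm holds its last target.

## Working session

There is one attempt and no reset: what is moved stays moved. The work goes in short steps, Python scripts to look and compute and a tool call to move; the robot and the scene stay as the last step left them, time stands still between calls to the robot, and variables do not carry over. Pictures are saved under pics/ and viewed, and the job is handed in when it is done.

Besides the shell and the picture viewer there is one more tool, called after ">>>" as name(argument=value, ...) on one line, values as JSON. play_rows: Moves the arm, as the interface text tells. Its arguments: {"type":"object","properties":{"increments":{"type":"string"},"gripper":{"type":"number"},"newtons":{"type":"number"}},"required":["increments"]}

```bash
mkdir -p pics; ls
python3 - <<'E'
from plant import ctrl
import cv2
s=ctrl.get_state();print(s)
for n in ["scene","side","wrist"]:
    m=ctrl.camera_model(n);print(n,m)
    cv2.imwrite(f"pics/{n}0.png",ctrl.read_camera(n)[:,:,::-1])
E
```

```text
pics
{'time': 0.0, 'qpos': array([-1.33097342e+00,  2.87205324e-01,  1.57817310e+00,  7.66751997e-06,
        1.27857468e+00, -1.50036638e-01]), 'dq': array([-1.19833103e-04,  6.40853961e-04,  3.24235404e-04,  4.81367974e-04,
        8.19096935e-04,  3.54782929e-05]), 'joint_efforts': array([-8.47590900e-05, -4.05982769e+01, -2.92624515e+01, -1.44698020e-04,
        5.83354573e-03, -9.81108826e-06]), 'eef_pos': array([ 0.25638976, -0.62370939,  0.22992283]), 'tcp_rot': array([ 9.81060807e-01,  1.93696414e-01, -4.92999253e-05, -1.17919950e-03]), 'contact_force': array([-0.13553557,  0.09101106, -0.10462643]), 'wrist_torque': array([0.01729409, 0.00754248, 0.0077052 ]), 'opening': 1.0008709547401757}
scene {'fov_y': 54.096044018016656, 'cx': 323.0516202799222, 'cy': 244.38160984694937, 'rvec': array([ 1.89733906, -0.93335352,  0.54964554]), 'tvec': array([-0.47843481,  0.21818964,  0.73490974])}
side {'fov_y': 46.215339214126274, 'cx': 314.7956739976874, 'cy': 245.63215526616767, 'rvec': array([ 0.17635747, -2.65153546,  1.49527841]), 'tvec': array([0.5324464 , 0.14279255, 0.89251063])}
wrist {'fov_y': 65.70646984690485, 'cx': 329.65695248933855, 'cy': 237.22170679953578, 'rvec': array([-2.39472514,  1.60479276,  0.24686681]), 'tvec': array([-0.67460293, -0.03836299,  0.38008652])}
```

View pics/scene0.png

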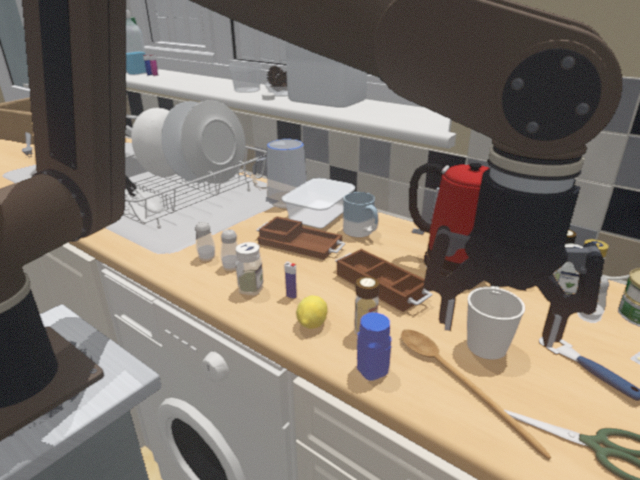

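View pics/side0.png

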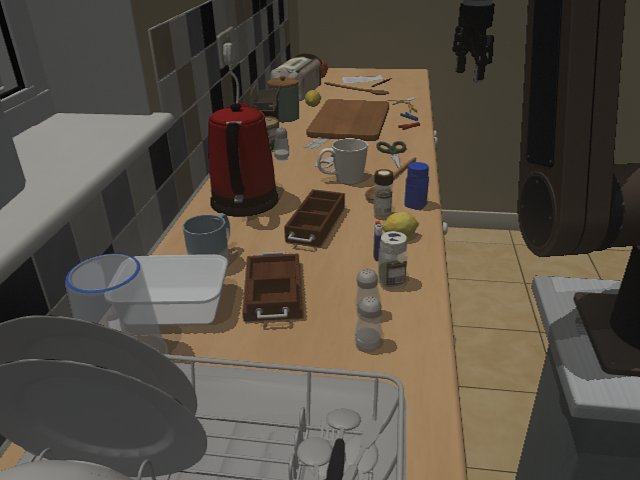

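View pics/wrist0.png

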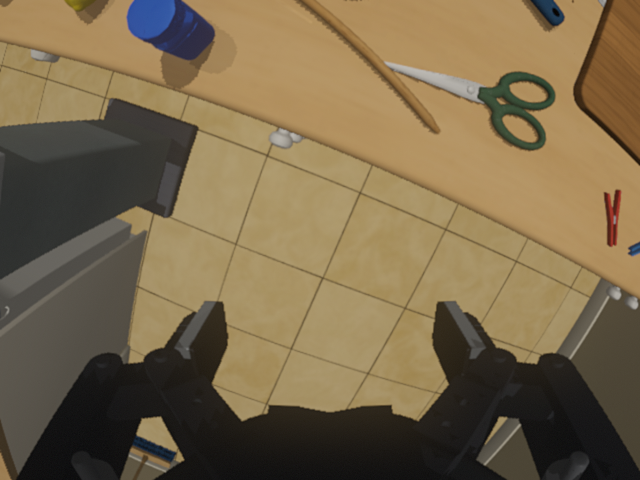

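```bash
cat > h.py <<'E'
import numpy as np,cv2
from scipy.optimize import least_squares
from scipy.spatial.transform import Rotation as R
def K(m):
    f=240/np.tan(np.radians(m['fov_y'])/2)
    return f
def proj(m,P,fish=False):
    P=np.atleast_2d(P); Rm=cv2.Rodrigues(m['rvec'])[0]
    c=P@Rm.T+m['tvec']; f=K(m)
    if fish:
        rr=np.hypot(c[:,0],c[:,1]); th=np.arctan2(rr,c[:,2]); k=f*th/np.maximum(rr,1e-9)
        return np.c_[m['cx']+k*c[:,0],m['cy']+k*c[:,1]]
    return np.c_[m['cx']+f*c[:,0]/c[:,2],m['cy']+f*c[:,1]/c[:,2]]
def ray(m,u,v,fish=False):
    Rm=cv2.Rodrigues(m['rvec'])[0];f=K(m)
    x,y=(u-m['cx'])/f,(v-m['cy'])/f
    if fish:
        r=np.hypot(x,y); d=np.array([x/r*np.sin(r),y/r*np.sin(r),np.cos(r)]) if r>0 else np.array([0,0,1.])
    else: d=np.array([x,y,1.])
    return -Rm.T@m['tvec'], Rm.T@d
def atz(m,u,v,z,fish=False):
    o,d=ray(m,u,v,fish); return o+d*(z-o[2])/d[2]
def crop(img,x0,y0,w,h,s,name):
    c=cv2.resize(img[y0:y0+h,x0:x0+w],None,fx=s,fy=s,interpolation=cv2.INTER_CUBIC); cv2.imwrite(name,c)
E
python3 - <<'E'
import cv2
from h import *
a=cv2.imread('pics/scene0.png'); crop(a,185,190,250,190,3.2,'pics/sc1.png')
b=cv2.imread('pics/side0.png'); crop(b,235,150,210,210,2.8,'pics/si1.png')
E
```

```text
(no output)
```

View pics/sc1.png

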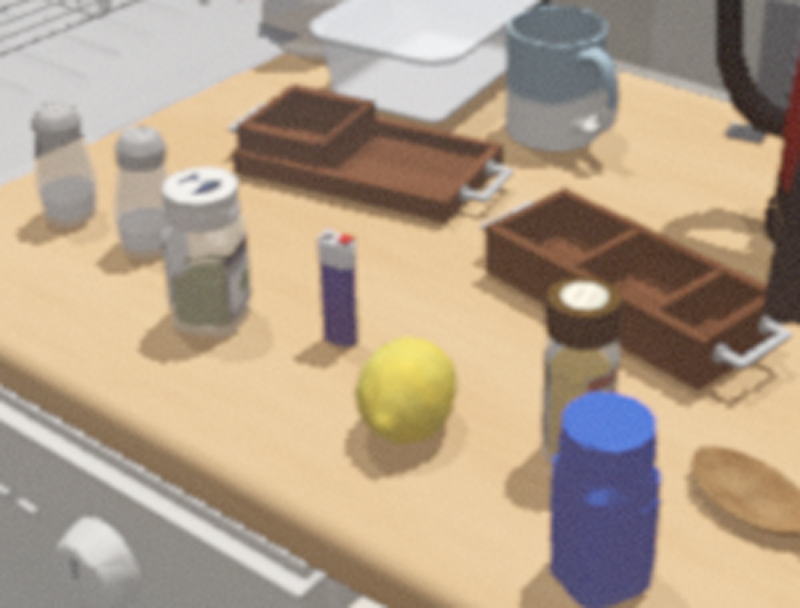

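View pics/si1.png

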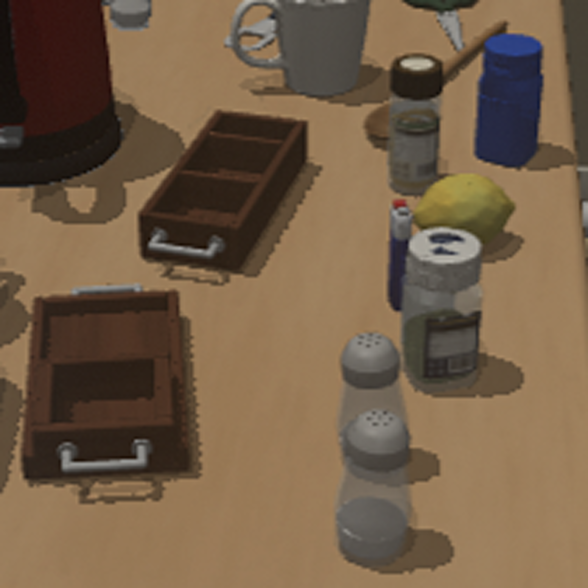

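```bash
cat > est0.py <<'E'
from plant import ctrl
from h import *
S=ctrl.camera_model('scene');D=ctrl.camera_model('side')
sc=lambda u,v:(185+u/3.2,190+v/3.2)
si=lambda u,v:(235+u/2.8,150+v/2.8)
def P(name,a,b,z):
    print(name,'scene',atz(S,*sc(*a),z)[:2].round(4) if a else '','side',atz(D,*si(*b),z)[:2].round(4) if b else '')
P('saltA dome mid z.068',(58,137),(378,455),.068)
P('saltB z.068',(140,165),(371,378),.068)
P('saltA top',(57,103),(378,418),.089)
P('stout lid',(201,185),(444,243),.098)
P('slim lid',(584,297),(417,62),.105)
P('blue lid',(608,415),(512,45),.098)
P('lighter top',(338,237),(400,205),.079)
P('lighter base',(342,343),(398,308),0)
P('lemon c',(407,390),(464,212),.028)
for n,a,b in [('bbq 1',(565,192),None),('bbq +y-x',(487,232),(238,238)),('bbq +y+x',(565,192),(143,213)),('bbq -y+x',(772,300),(217,113)),('bbq -y-x',(700,350),(306,122))]: P(n,a,b,.04)
for n,a,b in [('tab +y+x',(295,88),(28,440)),('tab +y-x',(238,125),(186,440))]: P(n,a,b,.04)
for n,a,b in [('tab -y+x',(500,155),(37,300)),('tab -y-x',(445,192),(180,295))]: P(n,a,b,.022)
E
python3 est0.py
```

```text
saltA dome mid z.068 scene [0.4345 0.0668] side [0.4406 0.0795]
saltB z.068 scene [ 0.4409 -0.0094] side [0.4491 0.0079]
saltA top scene [0.4426 0.0735] side [0.4415 0.0745]
stout lid scene [ 0.4092 -0.1033] side [ 0.4116 -0.1006]
slim lid scene [ 0.4368 -0.3622] side [ 0.4394 -0.3625]
blue lid scene [ 0.3669 -0.4215] side [ 0.3668 -0.4186]
lighter top scene [ 0.4368 -0.1889] side [ 0.4424 -0.1816]
lighter base scene [ 0.4391 -0.1863] side [ 0.4408 -0.176 ]
lemon c scene [ 0.3968 -0.2731] side [ 0.3981 -0.2687]
bbq 1 scene [ 0.624  -0.2282] side 
bbq +y-x scene [ 0.5487 -0.2175] side [ 0.5554 -0.1927]
bbq +y+x scene [ 0.624  -0.2282] side [ 0.6291 -0.2214]
bbq -y+x scene [ 0.588  -0.4016] side [ 0.6006 -0.3932]
bbq -y-x scene [ 0.5158 -0.3928] side [ 0.5266 -0.3835]
tab +y+x scene [0.6355 0.0319] side [0.6445 0.0528]
tab +y-x scene [0.5623 0.0218] side [0.5531 0.0422]
tab -y+x scene [ 0.6691 -0.1413] side [ 0.6855 -0.1248]
tab -y-x scene [ 0.6    -0.1433] side [ 0.5888 -0.1418]
```

```bash
cat > go.py <<'E'
import sys
from plant import ctrl
from h import *
# usage: go.py x y z yawdeg ; yaw=angle of tool x axis in world
def state():
    s=ctrl.get_state(); Rm=R.from_quat(s['tcp_rot']).as_matrix()
    return s,Rm,np.degrees(np.arctan2(Rm[1,0],Rm[0,0]))
if __name__=='__main__':
    s,Rm,yaw=state(); p=s['eef_pos']
    print('t',round(s['time'],2),'pos',p.round(4),'yaw',yaw.round(2),'q',s['qpos'].round(2),'F',s['contact_force'].round(1),'open',round(s['opening'],3))
    if len(sys.argv)>1:
        t=np.array([float(a) for a in sys.argv[1:4]]); ty=float(sys.argv[4])
        d=Rm.T@(t-p); dy=(ty-yaw+180)%360-180
        print('inc',d.round(4),'roll',np.radians(-dy).round(4),'dist',np.linalg.norm(d).round(3))
E
python3 go.py .50 -.12 .30 90; python3 go.py .50 -.12 .30 -90
python3 - <<'E'
from go import *
s,Rm,yaw=state(); m=ctrl.camera_model('wrist'); Rc=cv2.Rodrigues(m['rvec'])[0]
c=-Rc.T@m['tvec']; print(Rm.T@(c-s['eef_pos'])); print(Rm.T@Rc.T)
E
```

```text
t 0.15 pos [ 0.2564 -0.6239  0.2302] yaw 22.33 q [-1.33  0.29  1.58  0.    1.28 -0.15] F [-0.2 -0.1 -0.8] open 1.001
inc [ 0.4168 -0.3736 -0.069 ] roll -1.181 dist 0.564
t 0.15 pos [ 0.2564 -0.6239  0.2302] yaw 22.33 q [-1.33  0.29  1.58  0.    1.28 -0.15] F [-0.2 -0.1 -0.8] open 1.001
inc [ 0.4168 -0.3736 -0.069 ] roll 1.9606 dist 0.564
[ 0.07588086  0.00092889 -0.14241329]
[[-2.18935722e-04 -9.54894690e-01 -2.96944579e-01]
 [ 9.99999768e-01 -1.74266175e-05 -6.81255361e-04]
 [ 6.45352387e-04 -2.96944660e-01  9.54894472e-01]]
```

>>> play_rows(increments="0.085 -0.074 -0.02 -0.18; 0.17 -0.148 -0.04 -0.36; 0.25 -0.222 -0.06 -0.54; 0.33 -0.296 -0.08 -0.72; 0.4168 -0.3736 -0.09 -0.9")

```text
time: 0.78
eef_pos: [0.3919, -0.3457, 0.2848]
tcp_rot: [0.798, 0.603, 0.0, 0.0]
contact_force: [1.2, -0.8, 0.4]
opening: 1.002
```

```bash
python3 go.py .5 -.08 .32 90
```

```text
t 0.78 pos [ 0.3919 -0.3457  0.2848] yaw 74.22 q [-0.92 -0.09  1.89  0.    1.35 -0.64] F [ 1.2 -0.8  0.4] open 1.002
inc [ 0.285   0.0318 -0.0352] roll -0.2755 dist 0.289
```

>>> play_rows(increments="0.06 0.007 -0.008 -0.06; 0.12 0.014 -0.015 -0.12; 0.18 0.02 -0.022 -0.17; 0.24 0.027 -0.03 -0.23; 0.285 0.032 -0.035 -0.2755")

```text
time: 1.4
eef_pos: [0.5016, -0.0803, 0.3198]
tcp_rot: [0.708, 0.706, 0.0, 0.0]
contact_force: [1.7, -0.2, 0.2]
opening: 0.998
```

>>> play_rows(increments="0 0 0 0; 0 0 0 0")

```text
time: 1.65
eef_pos: [0.5009, -0.0829, 0.319]
tcp_rot: [0.709, 0.705, -0.0, -0.0]
contact_force: [0.2, 0.5, 0.3]
opening: 0.996
```

```bash
python3 go.py .5 -.08 .32 90
python3 - <<'E'
from go import *
import pickle
m=ctrl.camera_model('wrist'); im=ctrl.read_camera('wrist')[:,:,::-1]
cv2.imwrite('pics/w1.png',im); pickle.dump(m,open('w1.pkl','wb'))
E
```

```text
t 1.65 pos [ 0.5009 -0.0829  0.319 ] yaw 89.69 q [-0.36 -0.15  1.87 -0.    1.41 -0.36] F [0.2 0.5 0.3] open 0.996
inc [ 0.0029 -0.0009 -0.001 ] roll -0.0055 dist 0.003
```

View pics/w1.png

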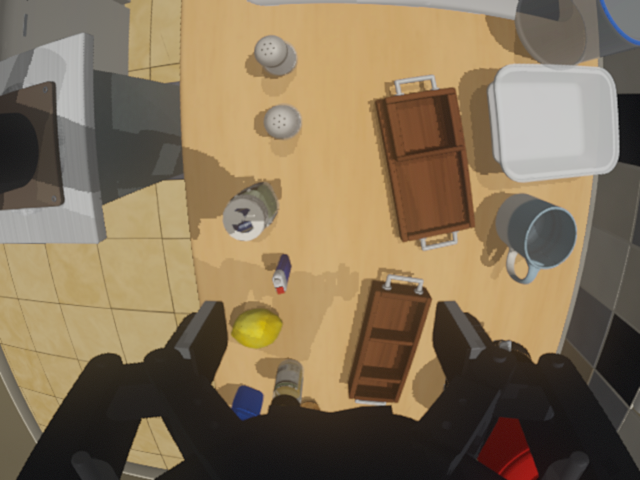

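Run:
```python
from h import *
a=cv2.imread('pics/w1.png'); crop(a,210,20,130,180,3.3,'pics/w1a.png');crop(a,210,170,130,180,3.3,'pics/w1b.png'); crop(a,340,60,150,200,3,'pics/w1c.png'); crop(a,330,250,130,170,3.5,'pics/w1d.png')
h=lambda n:cv2.imread('pics/'+n)
x=[h('w1a.png'),h('w1b.png')]; cv2.imwrite('pics/w1ab.png',cv2.resize(np.hstack(x),None,fx=.93,fy=.93))
x=[h('w1c.png')[:595],h('w1d.png')[:595]]; x=[np.vstack([i,np.zeros((600-len(i),i.shape[1],3),np.uint8)]) for i in x]; o=np.hstack(x); print(o.shape); cv2.imwrite('pics/w1cd.png',o[:, :905])
```

```text
(600, 905, 3)
```

View pics/w1a.png

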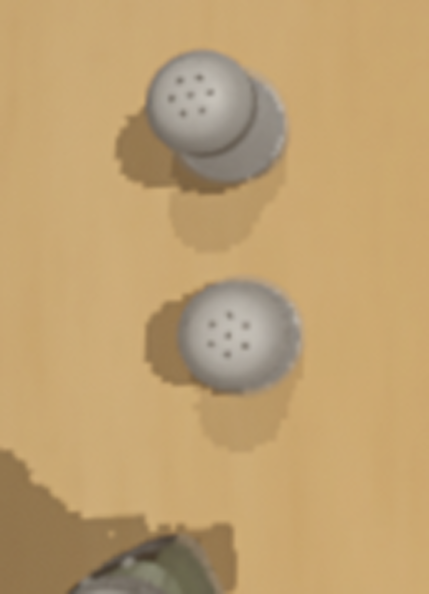

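View pics/w1b.png

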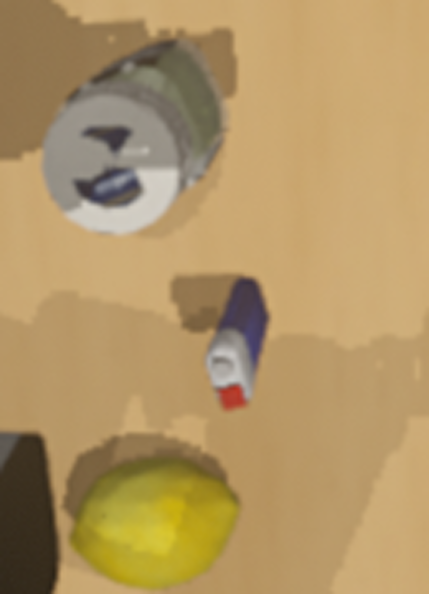

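View pics/w1c.png

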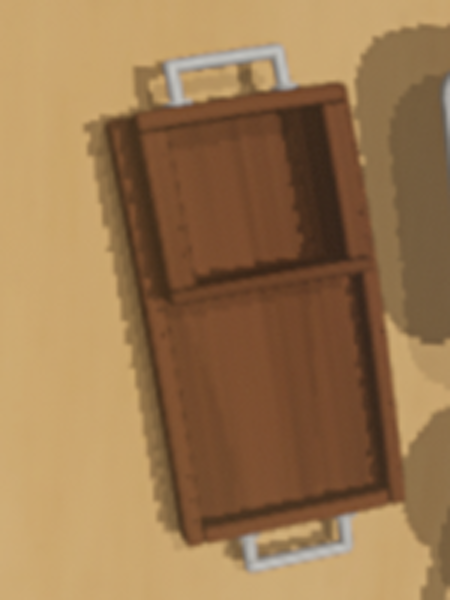

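View pics/w1d.png

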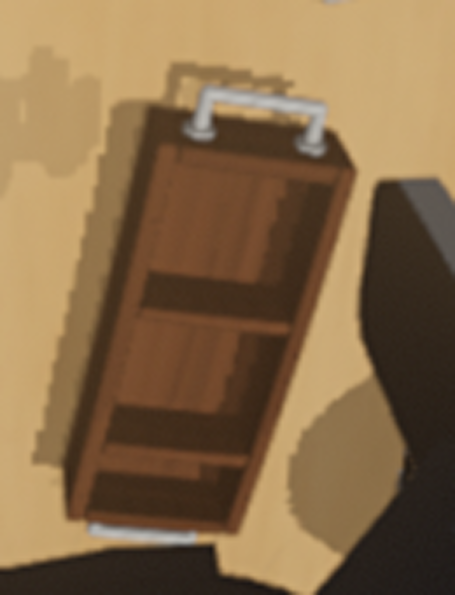

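```bash
cat > est1.py <<'E'
import pickle
from h import *
m=pickle.load(open('w1.pkl','rb'))
from plant import ctrl
S=ctrl.camera_model('scene');D=ctrl.camera_model('side')
A=lambda u,v:(210+u/3.3,20+v/3.3)
B=lambda u,v:(210+u/3.3,170+v/3.3)
C=lambda u,v:(340+u/3,60+v/3)
E=lambda u,v:(330+u/3.5,250+v/3.5)
def p(n,a,z): print(n,atz(m,*a,z,True)[:2].round(4))
p('saltA',A(201,102),.070);p('saltA ring',A(230,128),.02);p('saltB',A(231,334),.085);p('saltB body',A(240,335),.06)
p('stout',B(113,163),.098);p('lighter top',B(230,378),.079);p('lighter base',B(252,300),.0);p('lemon',B(155,522),.028)
p('lemonL',B(70,535),.028);p('lemonR',B(240,510),.028)
def fit(L,uv,x0):
    def f(q):
        c,s=np.cos(q[2]),np.sin(q[2]); W=np.c_[q[0]+c*L[:,0]-s*L[:,1],q[1]+s*L[:,0]+c*L[:,1],L[:,2]]
        return (proj(m,W,True)-uv).ravel()
    r=least_squares(f,x0); print(r.x.round(4),np.degrees(r.x[2]).round(2),r.fun.round(1))
uv=lambda F,l:np.array([F(*i) for i in l])
fit(np.array([[-.05,-.09,.022],[.05,-.09,.022],[-.05,.09,.022],[0,.09,.04]]),uv(C,[(187,545),(402,500),(110,118),(241,103)]),[.61,-.05,.2])
fit(np.array([[-.039,.092,.04],[.039,.092,.04],[-.039,-.092,.04],[.039,-.092,.04]]),uv(E,[(162,147),(355,172),(68,518),(237,532)]),[.57,-.3,-.2])
E
python3 est1.py
```

```text
saltA [0.4409 0.0735]
saltA ring [0.4435 0.0735]
saltB [ 0.4517 -0.0028]
saltB body [ 0.4513 -0.0029]
stout [ 0.4131 -0.1011]
lighter top [ 0.4437 -0.1827]
lighter base [ 0.4426 -0.184 ]
lemon [ 0.4002 -0.2726]
lemonL [ 0.3624 -0.2805]
lemonR [ 0.4364 -0.2659]
[ 0.6224 -0.0549  0.2009] 11.51 [-0.6  1.8  1.4  1.5 -0.7  0.1  0.3 -2.8]
[ 0.5807 -0.307  -0.1673] -9.59 [-1.1 -1.1  1.6 -0.7 -1.1  1.4  0.8  1.6]
```

```bash
python3 go.py .4515 -.003 .14 90
```

```text
t 1.7 pos [ 0.5008 -0.0834  0.319 ] yaw 89.62 q [-0.36 -0.15  1.87 -0.    1.41 -0.36] F [-0.4 -0.2 -0.4] open 1.0
inc [ 0.0801 -0.0496  0.179 ] roll -0.0067 dist 0.202
```

>>> play_rows(increments="0.02 -0.012 0.045 -0.002; 0.04 -0.025 0.09 -0.004; 0.06 -0.037 0.135 -0.006; 0.08 -0.0496 0.179 -0.0067; 0.08 -0.0496 0.179 -0.0067")

```text
time: 2.33
eef_pos: [0.4482, -0.0021, 0.1365]
tcp_rot: [0.707, 0.707, -0.003, -0.004]
contact_force: [0.6, 0.2, 0.4]
opening: 1.001
```

```bash
python3 go.py .4515 -.003 .035 90
```

```text
t 2.33 pos [ 0.4482 -0.0021  0.1365] yaw 90.03 q [-0.23 -0.12  2.19 -0.    1.08 -0.23] F [0.6 0.2 0.4] open 1.001
inc [-0.0011  0.0043  0.1015] roll 0.0005 dist 0.102
```

>>> play_rows(increments="-0.001 0.004 0.03 0; -0.001 0.004 0.06 0; -0.001 0.004 0.085 0; -0.001 0.004 0.1 0; -0.001 0.004 0.1 0")

```text
time: 2.95
eef_pos: [0.4567, -0.0043, 0.0409]
tcp_rot: [0.707, 0.707, -0.0, 0.0]
contact_force: [0.4, -0.6, -0.7]
opening: 1.002
```

```bash
python3 go.py .4515 -.003 .035 90
python3 - <<'E'
from go import *
im=ctrl.read_camera('wrist')[:,:,::-1]
cv2.imwrite('pics/w2.png',im)
im=ctrl.read_camera('side')[:,:,::-1]; crop(im,235,150,210,210,2.8,'pics/si2.png')
E
```

```text
t 2.95 pos [ 0.4567 -0.0043  0.0409] yaw 89.99 q [-0.23  0.06  2.23 -0.    0.85 -0.23] F [ 0.4 -0.6 -0.7] open 1.002
inc [ 0.0013 -0.0052  0.0059] roll -0.0001 dist 0.008
```

View pics/w2.png

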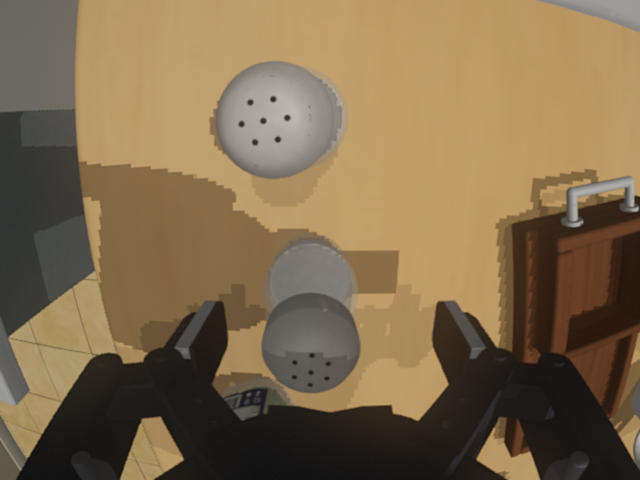

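View pics/si2.png

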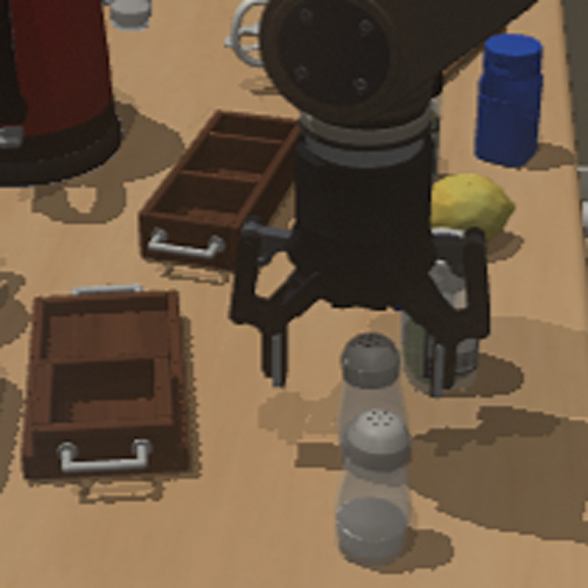

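>>> play_rows(increments="0.001 -0.004 0.004 0; 0.001 -0.004 0.004 0; 0.001 -0.004 0.004 0; 0.001 -0.004 0.004 0")

```text
time: 3.55
eef_pos: [0.4522, -0.0023, 0.0367]
tcp_rot: [0.707, 0.708, 0.0, 0.0]
contact_force: [0.2, -0.4, -0.1]
opening: 0.998
```

>>> play_rows(increments="0 0 0 0; 0 0 0 0; 0 0 0 0; 0 0 0 0; 0 0 0 0", gripper=0.03, newtons=30)

```text
time: 4.18
eef_pos: [0.4518, -0.0024, 0.0367]
tcp_rot: [0.707, 0.708, -0.0, -0.0]
contact_force: [-2.2, -0.3, 5.0]
opening: 0.44
```

```bash
python3 go.py .578 -.322 .15 80.4
```

```text
t 4.17 pos [ 0.4518 -0.0024  0.0367] yaw 90.08 q [-0.23  0.06  2.24 -0.    0.84 -0.23] F [-2.2 -0.3  5. ] open 0.44
inc [-0.3198  0.1256 -0.1134] roll 0.169 dist 0.362
```

>>> play_rows(increments="0 0 0 0; 0 0 0 0")

```text
time: 4.42
eef_pos: [0.4518, -0.0023, 0.0368]
tcp_rot: [0.707, 0.708, -0.0, -0.0]
contact_force: [-3.0, -0.8, 5.7]
opening: 0.443
```

Run:
```python
from go import *
im=ctrl.read_camera('side')[:,:,::-1]; crop(im,295,210,140,140,4,'pics/si3.png')
```

```text
(no output)
```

View pics/si3.png

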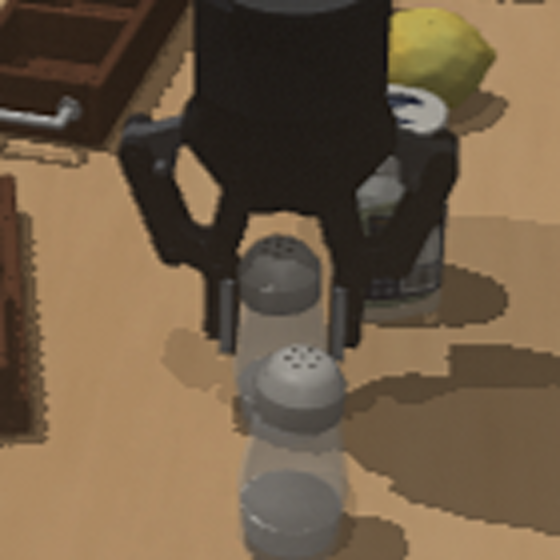

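>>> play_rows(increments="0 0 -0.02 0; 0 0 -0.05 0; 0 0 -0.09 0; 0 0 -0.115 0; 0 0 -0.115 0", newtons=40)

```text
time: 5.1
eef_pos: [0.4536, -0.0026, 0.1532]
tcp_rot: [0.707, 0.708, 0.002, 0.002]
contact_force: [-0.5, -0.6, -2.0]
opening: 0.436
```

```bash
python3 go.py .578 -.322 .15 80.4;python3 - <<'E'
from go import *
im=ctrl.read_camera('side')[:,:,::-1]; crop(im,235,150,200,200,3,'pics/si4.png')
E
```

```text
t 5.1 pos [ 0.4536 -0.0026  0.1532] yaw 90.06 q [-0.23 -0.14  2.18  0.    1.1  -0.23] F [-0.5 -0.6 -2. ] open 0.436
inc [-0.3195  0.124   0.0042] roll 0.1687 dist 0.343
```

View pics/si4.png

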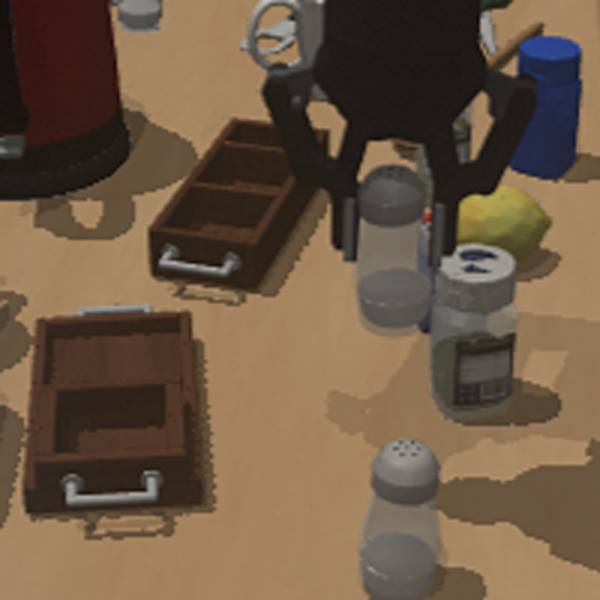

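Run:
```python
from plant import ctrl
from h import *
D=ctrl.camera_model('side')
for u in [(244,212),(211,195),(278,195),(244,180)]: print(atz(D,*u,0)[:2])
```

```text
[ 0.75357353 -0.34738955]
[ 0.85679898 -0.42640841]
[ 0.69352652 -0.44239395]
[ 0.79835663 -0.52004968]
```

>>> play_rows(increments="-0.055 0.021 0 0.03; -0.11 0.043 0.001 0.06; -0.17 0.066 0.002 0.1; -0.22 0.086 0.003 0.13; -0.27 0.105 0.004 0.1687")

```text
time: 5.78
eef_pos: [0.5568, -0.2734, 0.1441]
tcp_rot: [0.764, 0.645, -0.0, -0.002]
contact_force: [0.1, -0.1, -0.9]
opening: 0.436
```

```bash
python3 go.py .578 -.322 .12 80.4
```

```text
t 5.78 pos [ 0.5568 -0.2734  0.1441] yaw 80.29 q [-0.62  0.25  1.78  0.    1.11 -0.45] F [ 0.1 -0.1 -0.9] open 0.436
inc [-0.0444  0.0292  0.0239] roll -0.0019 dist 0.058
```

>>> play_rows(increments="-0.02 0.015 0.012 0; -0.0444 0.0292 0.0239 0; -0.0444 0.0292 0.034 0; -0.0444 0.0292 0.034 0; -0.0444 0.0292 0.034 0")

```text
time: 6.4
eef_pos: [0.5785, -0.3197, 0.113]
tcp_rot: [0.764, 0.646, -0.0, -0.001]
contact_force: [0.4, 0.3, -0.8]
opening: 0.432
```

```bash
python3 go.py .578 -.322 .047 80.4
cat > shot.py <<'E'
from go import *
import pickle,sys
t=sys.argv[1]
for n in sys.argv[2:]:
    m=ctrl.camera_model(n); im=ctrl.read_camera(n)[:,:,::-1]
    cv2.imwrite(f'pics/{n}_{t}.png',im); pickle.dump(m,open(f'{n}_{t}.pkl','wb'))
E
python3 shot.py a wrist side scene
```

```text
t 6.4 pos [ 0.5785 -0.3197  0.113 ] yaw 80.45 q [-0.66  0.37  1.7   0.    1.07 -0.49] F [ 0.4  0.3 -0.8] open 0.432
inc [-0.0024 -0.      0.0659] roll 0.0009 dist 0.066
```

View pics/wrist_a.png

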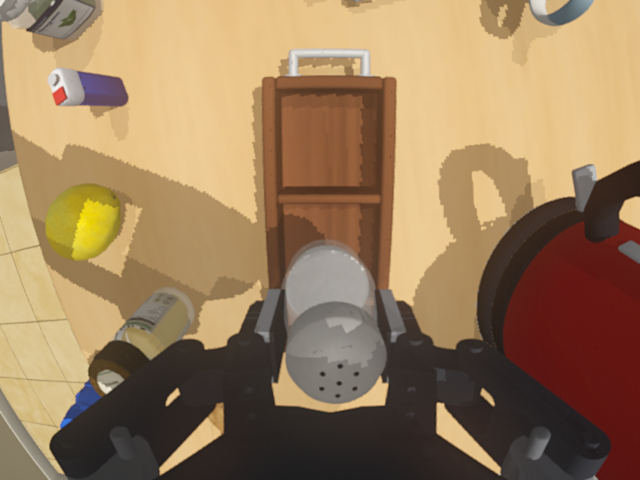

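View pics/scene_a.png

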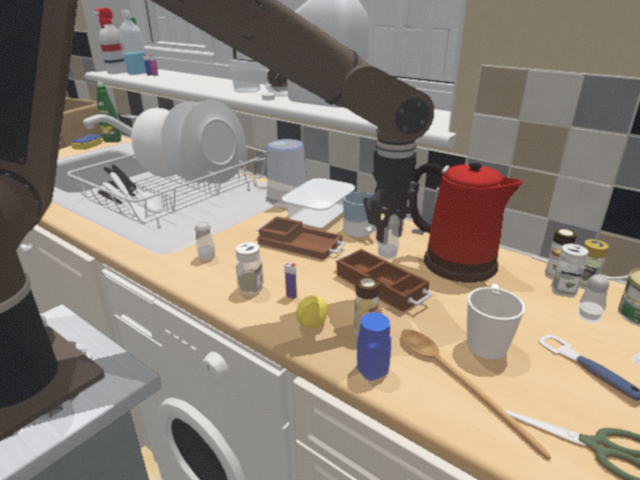

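Run:
```python
import pickle
from h import *
m=pickle.load(open('wrist_a.pkl','rb'))
a=cv2.imread('pics/wrist_a.png'); crop(a,250,40,160,220,2.7,'pics/wa1.png')
for p in [(264,78),(395,79),(277,193),(383,199)]:
    print(atz(m,*p,.04,True).round(4))
import numpy as np
def L(x,y,q=(.5807,-.307,np.radians(-9.6))):
    c,s=np.cos(q[2]),np.sin(q[2]); return q[0]+c*x-s*y,q[1]+s*x+c*y
print(L(-.039,.092),L(.039,.092),L(-.031,.019),L(.031,.019))
```

```text
[ 0.559  -0.2113  0.04  ]
[ 0.6328 -0.2243  0.04  ]
[ 0.554  -0.2794  0.04  ]
[ 0.6154 -0.2934  0.04  ]
(np.float64(0.5575888792521317), np.float64(-0.20978438346758552)) (np.float64(0.6344965701436311), np.float64(-0.22279234571144155)) (np.float64(0.5533027290384203), np.float64(-0.2830962441474612)) (np.float64(0.6144344833367916), np.float64(-0.2934359064438596))
```

View pics/wa1.png

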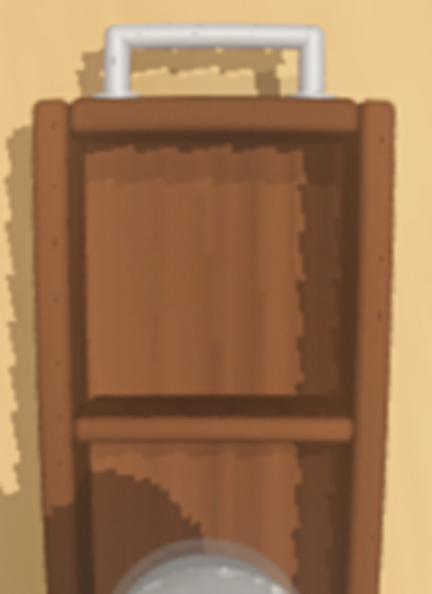

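>>> play_rows(increments="-0.002 0 0.02 0; -0.002 0 0.04 0; -0.002 0 0.055 0; -0.002 0 0.061 0; -0.002 0 0.061 0")

```text
time: 7.18
eef_pos: [0.5781, -0.3226, 0.0516]
tcp_rot: [0.764, 0.645, -0.0, -0.001]
contact_force: [0.1, 0.9, -1.3]
opening: 0.437
```

```bash
python3 go.py .578 -.322 .047 80.4; python3 shot.py b wrist
```

```text
t 7.17 pos [ 0.5781 -0.3226  0.0516] yaw 80.4 q [-0.66  0.45  1.72  0.    0.98 -0.49] F [ 0.1  0.9 -1.3] open 0.437
inc [ 0.0006 -0.0002  0.0046] roll -0.0 dist 0.005
```

View pics/wrist_b.png

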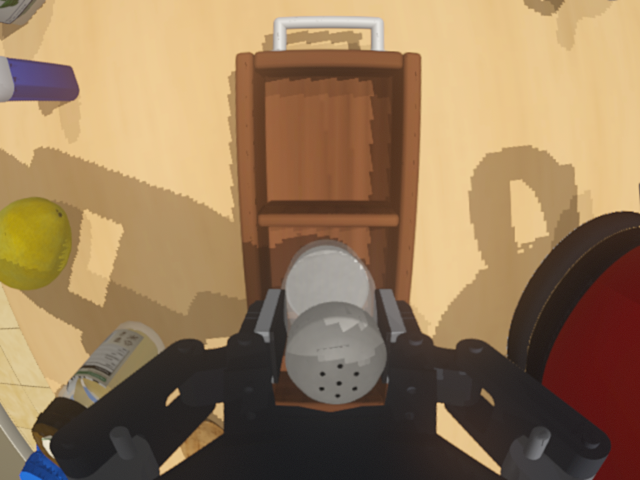

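>>> play_rows(increments="0 0 0.002 0; 0 0 0.0045 0; 0 0 0.0045 0")

```text
time: 7.6
eef_pos: [0.5784, -0.3228, 0.048]
tcp_rot: [0.764, 0.645, -0.0, -0.0]
contact_force: [-0.7, 0.3, -1.5]
opening: 0.44
```

>>> play_rows(increments="0 0 0.001 0; 0 0 0.002 0; 0 0 0.002 0")

```text
time: 7.98
eef_pos: [0.5786, -0.3231, 0.0469]
tcp_rot: [0.764, 0.646, -0.0, 0.0]
contact_force: [-1.4, 0.4, 2.5]
opening: 0.437
```

>>> play_rows(increments="0 0 0 0; 0 0 0 0; 0 0 0 0", gripper=0.06)

```text
time: 8.35
eef_pos: [0.5784, -0.3228, 0.0458]
tcp_rot: [0.764, 0.645, 0.0, -0.0]
contact_force: [-0.0, -0.3, -0.8]
opening: 0.704
```

```bash
python3 go.py .578 -.322 .16 80.4; python3 shot.py c wrist
```

```text
t 8.35 pos [ 0.5784 -0.3228  0.0458] yaw 80.4 q [-0.66  0.46  1.72  0.    0.97 -0.49] F [-0.  -0.3 -0.8] open 0.704
inc [ 0.0007 -0.0005 -0.1142] roll 0.0 dist 0.114
```

View pics/wrist_c.png

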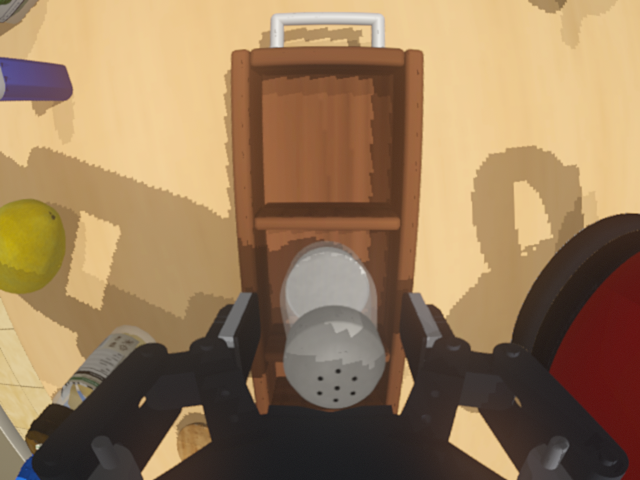

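>>> play_rows(increments="0 0 -0.03 0; 0 0 -0.075 0; 0 0 -0.115 0; 0 0 -0.115 0", gripper=0.0854)

```text
time: 8.9
eef_pos: [0.5807, -0.3245, 0.1662]
tcp_rot: [0.764, 0.646, 0.001, 0.005]
contact_force: [-0.0, -0.5, -0.6]
opening: 1.001
```

```bash
python3 go.py .4145 -.1012 .15 85; python3 shot.py d wrist
```

```text
t 8.9 pos [ 0.5807 -0.3245  0.1662] yaw 80.41 q [-0.66  0.32  1.66  0.    1.15 -0.49] F [-0.  -0.5 -0.6] open 1.001
inc [ 0.1926 -0.2012  0.0137] roll -0.0802 dist 0.279
```

View pics/wrist_d.png

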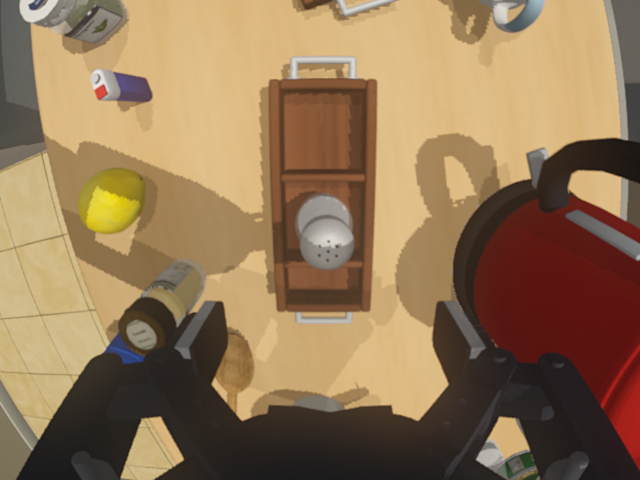

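>>> play_rows(increments="0.04 -0.042 0 -0.02; 0.08 -0.084 0 -0.04; 0.12 -0.126 0.003 -0.06; 0.16 -0.168 0.006 -0.08; 0.1926 -0.2012 0.01 -0.08")

```text
time: 9.57
eef_pos: [0.4095, -0.0972, 0.1485]
tcp_rot: [0.737, 0.676, -0.001, -0.002]
contact_force: [1.1, -0.4, -0.2]
opening: 1.001
```

>>> play_rows(increments="0 0 0 0; 0 0 0 0")

```text
time: 9.82
eef_pos: [0.4121, -0.0995, 0.1503]
tcp_rot: [0.737, 0.676, -0.0, -0.0]
contact_force: [0.8, -0.2, -0.5]
opening: 1.0
```

```bash
python3 go.py .4145 -.1012 .036 85; python3 shot.py e wrist
```

```text
t 9.82 pos [ 0.4121 -0.0995  0.1503] yaw 85.0 q [-0.48 -0.21  2.24 -0.    1.11 -0.39] F [ 0.8 -0.2 -0.5] open 1.0
inc [-0.0015  0.0027  0.1143] roll -0.0 dist 0.114
```

View pics/wrist_e.png

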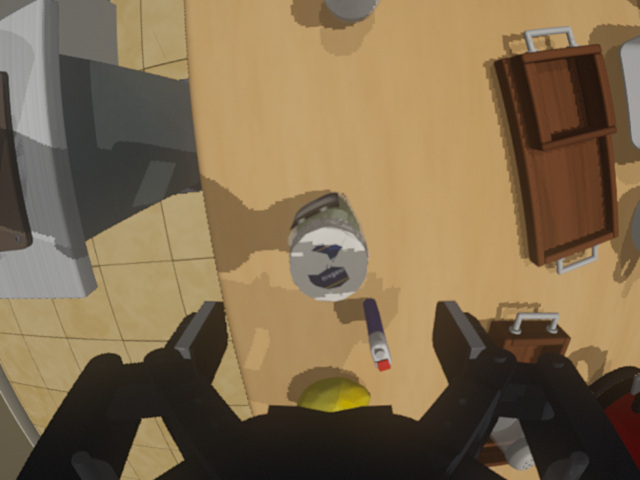

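Run:
```python
import pickle
from h import *
m=pickle.load(open('wrist_e.pkl','rb'))
print(atz(m,328,264,.098,True).round(4))
a=cv2.imread('pics/wrist_e.png'); crop(a,340,280,80,100,6,'pics/we1.png')
for yaw in (0,30,60,90,120,150):
    pass
```

```text
[ 0.4114 -0.1005  0.098 ]
```

View pics/we1.png

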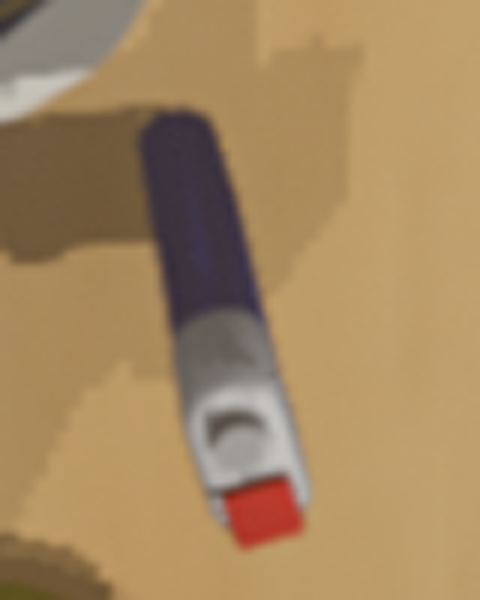

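>>> play_rows(increments="-0.0015 0.002 0.03 0; -0.0015 0.002 0.06 0; -0.0015 0.002 0.09 0; -0.0015 0.002 0.112 0; -0.0015 0.002 0.112 0")

```text
time: 10.5
eef_pos: [0.4132, -0.1013, 0.0372]
tcp_rot: [0.738, 0.675, -0.001, -0.002]
contact_force: [-0.1, -0.4, 0.8]
opening: 1.001
```

```bash
python3 go.py .4135 -.1012 .036 85; python3 shot.py f wrist
```

```text
t 10.5 pos [ 0.4132 -0.1013  0.0372] yaw 84.92 q [-0.48  0.    2.3  -0.    0.85 -0.39] F [-0.1 -0.4  0.8] open 1.001
inc [0.0001 0.0003 0.0012] roll -0.0014 dist 0.001
```

View pics/wrist_f.png

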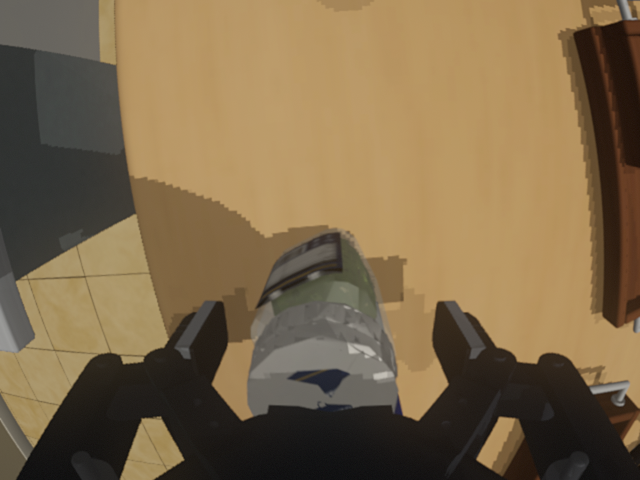

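>>> play_rows(increments="0 0 0 0; 0 0 0 0; 0 0 0 0; 0 0 0 0; 0 0 0 0", gripper=0.035, newtons=40)

```text
time: 11.18
eef_pos: [0.4151, -0.1016, 0.0403]
tcp_rot: [0.737, 0.676, 0.0, 0.001]
contact_force: [-1.4, 0.5, 6.5]
opening: 0.587
```

>>> play_rows(increments="0 0 -0.02 0; 0 0 -0.05 0; 0 0 -0.09 0; 0 0 -0.12 0; 0 0 -0.12 0")

```text
time: 11.8
eef_pos: [0.4154, -0.1016, 0.1612]
tcp_rot: [0.737, 0.676, 0.001, 0.003]
contact_force: [0.4, 0.4, -0.4]
opening: 0.583
```

```bash
python3 go.py .5895 -.2545 .155 80.4; python3 shot.py g wrist side
```

```text
t 11.8 pos [ 0.4154 -0.1016  0.1612] yaw 85.0 q [-0.48 -0.22  2.23  0.    1.13 -0.39] F [ 0.4  0.4 -0.4] open 0.583
inc [-0.1371  0.1867  0.0074] roll 0.0802 dist 0.232
```

View pics/side_g.png

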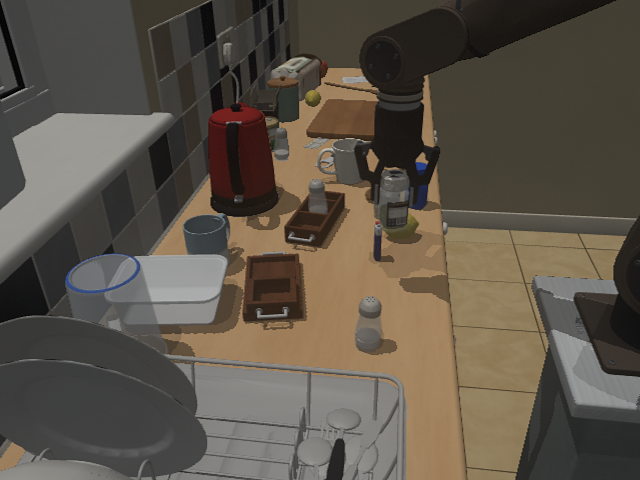

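>>> play_rows(increments="-0.035 0.047 0 0.02; -0.07 0.094 0.002 0.04; -0.105 0.142 0.004 0.06; -0.1371 0.1867 0.007 0.08; -0.1371 0.1867 0.007 0.08")

```text
time: 12.52
eef_pos: [0.5881, -0.2554, 0.1468]
tcp_rot: [0.764, 0.645, -0.001, -0.003]
contact_force: [-1.0, 0.6, -1.3]
opening: 0.588
```

>>> play_rows(increments="0 0 0.02 0; 0 0 0.045 0; 0 0 0.045 0")

```text
time: 12.9
eef_pos: [0.5846, -0.2513, 0.1026]
tcp_rot: [0.764, 0.646, -0.001, -0.004]
contact_force: [-0.9, -0.2, -1.5]
opening: 0.59
```

```bash
python3 go.py .5895 -.2545 .05 80.4; python3 shot.py h wrist
```

```text
t 12.9 pos [ 0.5846 -0.2513  0.1026] yaw 80.44 q [-0.57  0.34  1.76  0.    1.05 -0.4 ] F [-0.9 -0.2 -1.5] open 0.59
inc [-0.0026  0.0058  0.0525] roll 0.0007 dist 0.053
```

View pics/wrist_h.png

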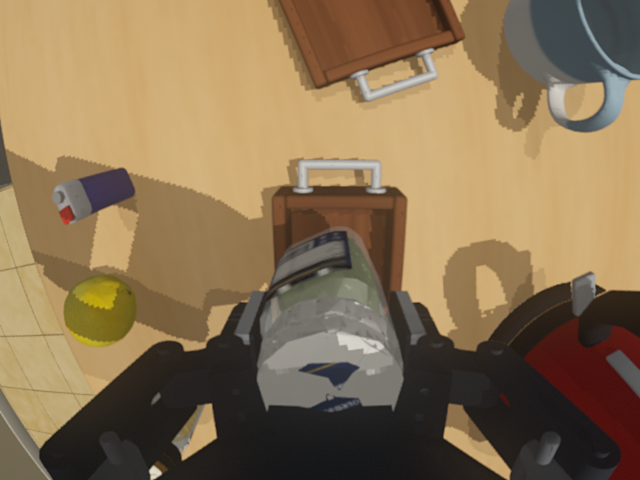

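>>> play_rows(increments="-0.002 0.005 0 0; -0.002 0.005 0.015 0; -0.002 0.005 0.03 0; -0.002 0.005 0.046 0; -0.002 0.005 0.046 0")

```text
time: 13.58
eef_pos: [0.591, -0.2557, 0.058]
tcp_rot: [0.764, 0.645, -0.001, -0.003]
contact_force: [-0.3, 0.2, -1.4]
opening: 0.587
```

```bash
python3 go.py .5895 -.2545 .05 80.4
```

```text
t 13.57 pos [ 0.591  -0.2557  0.058 ] yaw 80.4 q [-0.57  0.41  1.76  0.    0.98 -0.4 ] F [-0.3  0.2 -1.4] open 0.587
inc [ 0.001  -0.0016  0.008 ] roll -0.0 dist 0.008
```

>>> play_rows(increments="0.001 -0.001 0.003 0; 0.001 -0.001 0.006 0; 0.001 -0.001 0.008 0; 0.001 -0.001 0.008 0")

```text
time: 14.08
eef_pos: [0.5918, -0.2556, 0.0531]
tcp_rot: [0.764, 0.645, 0.0, 0.0]
contact_force: [-0.8, 0.5, -1.4]
opening: 0.583
```

>>> play_rows(increments="0 -0.001 0.0015 0; 0 -0.001 0.003 0; 0 -0.001 0.003 0")

```text
time: 14.45
eef_pos: [0.5909, -0.2555, 0.0504]
tcp_rot: [0.764, 0.645, -0.0, 0.0]
contact_force: [-0.3, -0.4, 1.5]
opening: 0.583
```

>>> play_rows(increments="0 0 0.001 0; 0 0 0.001 0; 0 0 0.001 0; 0 0 0.001 0", gripper=0.068)

```text
time: 14.95
eef_pos: [0.5908, -0.2554, 0.049]
tcp_rot: [0.764, 0.645, 0.0, 0.0]
contact_force: [-0.6, 0.7, -0.2]
opening: 0.796
```

>>> play_rows(increments="0 0 -0.03 0; 0 0 -0.075 0; 0 0 -0.12 0; 0 0 -0.12 0; 0 0 -0.12 0")

```text
time: 15.58
eef_pos: [0.5905, -0.2552, 0.1684]
tcp_rot: [0.764, 0.645, -0.0, -0.0]
contact_force: [-0.3, -0.0, -1.0]
opening: 0.798
```

```bash
python3 go.py .443 -.183 .16 80.4; python3 shot.py i wrist
```

```text
t 15.57 pos [ 0.5905 -0.2552  0.1684] yaw 80.4 q [-0.57  0.27  1.71  0.    1.16 -0.4 ] F [-0.3 -0.  -1. ] open 0.798
inc [ 0.0466 -0.1574  0.0086] roll 0.0001 dist 0.164
```

View pics/wrist_i.png

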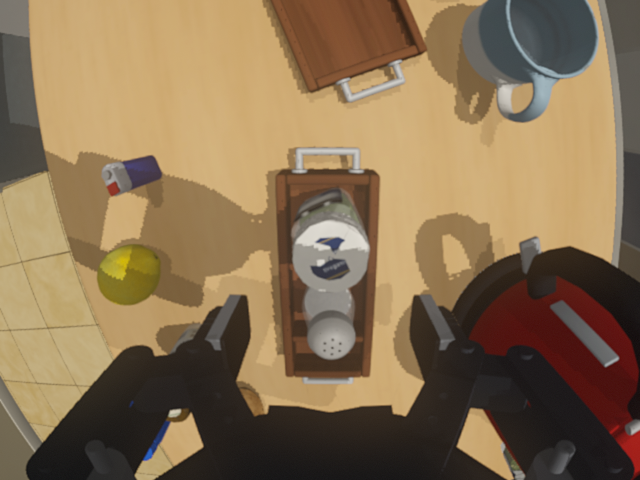

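```bash
cat > ov.py <<'E'
import pickle,sys
from h import *
def box(q,z0=0,z1=.074,a=.0065,b=.0125):
    c,s=np.cos(q[2]),np.sin(q[2])
    L=np.array([[x,y] for x,y in [(-a,-b),(a,-b),(a,b),(-a,b)]])
    W=np.c_[q[0]+c*L[:,0]-s*L[:,1],q[1]+s*L[:,0]+c*L[:,1]]
    return np.vstack([np.c_[W,np.full(4,z0)],np.c_[W,np.full(4,z1)]])
def draw(tag,q,roi,s,out):
    m=pickle.load(open(f'wrist_{tag}.pkl','rb')); a=cv2.imread(f'pics/wrist_{tag}.png')
    x0,y0,w,h=roi
    A=cv2.resize(a[y0:y0+h,x0:x0+w],None,fx=s,fy=s,interpolation=cv2.INTER_CUBIC)
    p=((proj(m,box(q),True)+.5-[x0,y0])*s).astype(int)
    for i,j in [(0,1),(1,2),(2,3),(3,0),(4,5),(5,6),(6,7),(7,4),(0,4),(1,5),(2,6),(3,7)]: cv2.line(A,tuple(p[i].tolist()),tuple(p[j].tolist()),(0,255,0),1)
    return A
if __name__=='__main__':
    q=[float(sys.argv[1]),float(sys.argv[2]),np.radians(float(sys.argv[3]))]
    A=draw('e',q,(340,280,80,100),5,'');B=draw('i',q,(80,130,100,80),4,'')
    o=np.zeros((500,800,3),np.uint8);o[:500,:400]=A;o[:320,400:]=B; cv2.imwrite('pics/ov_%s.png'%sys.argv[4],o)
E
python3 ov.py .443 -.183 20 1; python3 ov.py .443 -.183 -10 2
```

```text
(no output)
```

View pics/ov_1.png

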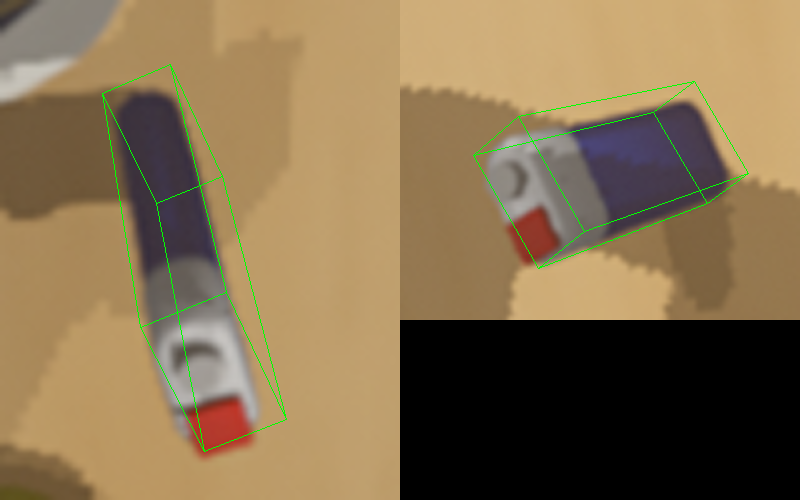

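View pics/ov_2.png

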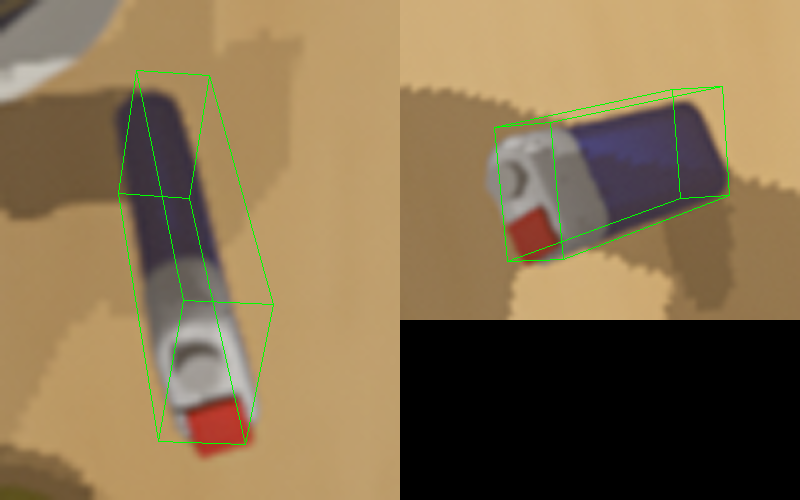

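```bash
python3 ov.py .4425 -.1855 14 3
```

```text
(no output)
```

View pics/ov_3.png

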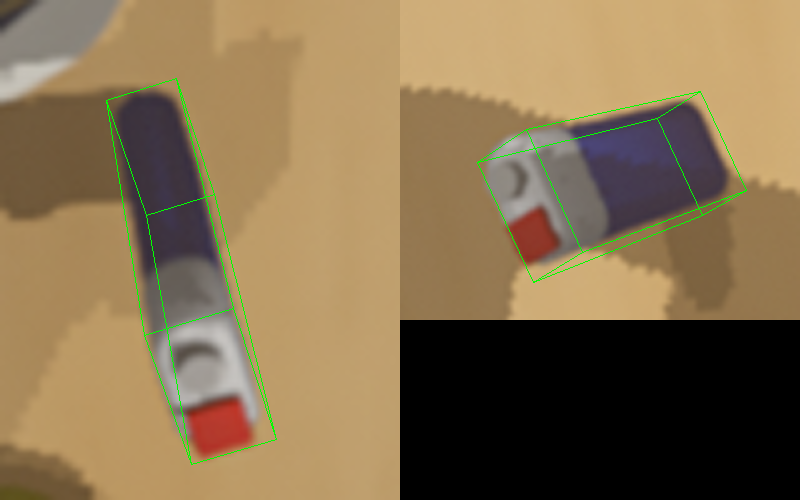

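>>> play_rows(increments="0.01 -0.035 0 0.18; 0.02 -0.07 0 0.36; 0.03 -0.105 0 0.54; 0.04 -0.14 0.004 0.72; 0.0466 -0.1574 0.008 0.9", gripper=0.055)

```text
time: 16.25
eef_pos: [0.4408, -0.1817, 0.1585]
tcp_rot: [0.969, 0.246, -0.002, -0.002]
contact_force: [0.1, -1.4, 0.4]
opening: 0.641
```

```bash
python3 go.py .442 -.184 .14 14
```

```text
t 16.25 pos [ 0.4408 -0.1817  0.1585] yaw 28.49 q [-0.6  -0.08  2.11 -0.    1.11  0.47] F [ 0.1 -1.4  0.4] open 0.641
inc [-0.      0.0027  0.0185] roll 0.2529 dist 0.019
```

>>> play_rows(increments="0 0 0.01 0.13; 0 0 0.018 0.2529; 0 0 0.018 0.2529; 0 0 0.018 0.2529")

```text
time: 16.75
eef_pos: [0.443, -0.183, 0.1423]
tcp_rot: [0.992, 0.126, -0.001, -0.001]
contact_force: [-0.0, -1.4, 0.7]
opening: 0.645
```

```bash
python3 go.py .442 -.184 .042 14; python3 shot.py j wrist
```

```text
t 16.75 pos [ 0.443  -0.183   0.1423] yaw 14.45 q [-0.6  -0.06  2.12  0.    1.08  0.71] F [-0.  -1.4  0.7] open 0.645
inc [-0.0012  0.0008  0.1003] roll 0.0078 dist 0.1
```

View pics/wrist_j.png

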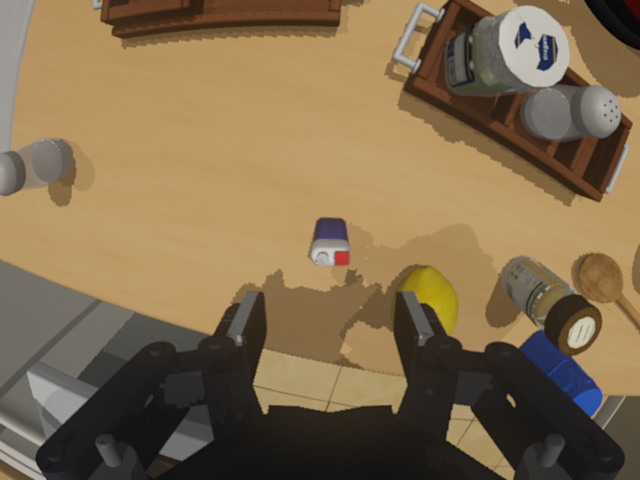

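>>> play_rows(increments="-0.001 0.001 0.03 0.008; -0.001 0.001 0.06 0.008; -0.001 0.001 0.09 0.008; -0.001 0.001 0.1 0.008; -0.001 0.001 0.1 0.008")

```text
time: 17.42
eef_pos: [0.4426, -0.1844, 0.0429]
tcp_rot: [0.993, 0.121, -0.0, -0.0]
contact_force: [-0.3, 0.2, 0.6]
opening: 0.645
```

```bash
python3 go.py .442 -.184 .042 14; python3 shot.py k wrist side
```

```text
t 17.43 pos [ 0.4426 -0.1844  0.0429] yaw 13.91 q [-0.61  0.11  2.17  0.    0.86  0.72] F [-0.3  0.2  0.6] open 0.645
inc [-0.0005 -0.0005  0.0009] roll -0.0016 dist 0.001
```

View pics/wrist_k.png

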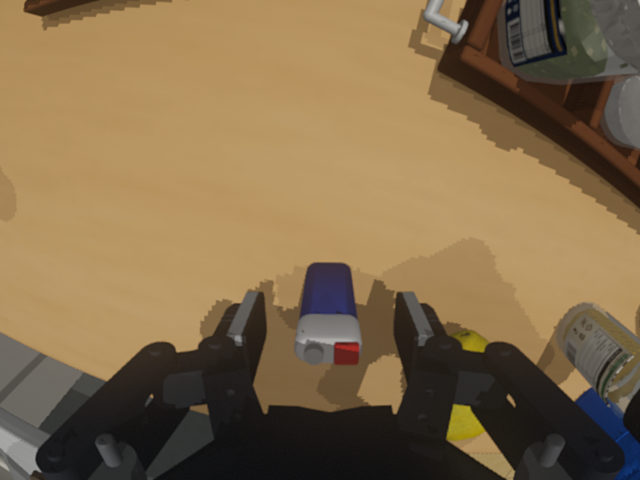

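Well centred and aligned (lighter top ~(330,345), between the pads). Close.

>>> play_rows(increments="0 0 0 0; 0 0 0 0; 0 0 0 0; 0 0 0 0; 0 0 0 0", gripper=0.015, newtons=20)

```text
time: 18.15
eef_pos: [0.4432, -0.1848, 0.0438]
tcp_rot: [0.993, 0.121, 0.0, 0.0]
contact_force: [0.4, 0.9, 6.3]
opening: 0.285
```

>>> play_rows(increments="0 0 -0.02 0; 0 0 -0.05 0; 0 0 -0.09 0; 0 0 -0.11 0; 0 0 -0.11 0")

```text
time: 18.77
eef_pos: [0.4434, -0.185, 0.1543]
tcp_rot: [0.993, 0.121, 0.001, 0.001]
contact_force: [-0.6, -0.2, 0.2]
opening: 0.282
```

```bash
python3 go.py .50 -.37 .16 80.4; python3 shot.py l wrist
```

```text
t 18.77 pos [ 0.4434 -0.185   0.1543] yaw 13.89 q [-0.61 -0.07  2.11 -0.    1.1   0.72] F [-0.6 -0.2  0.2] open 0.282
inc [ 0.0105  0.1932 -0.0051] roll -1.1608 dist 0.194
```

View pics/wrist_l.png

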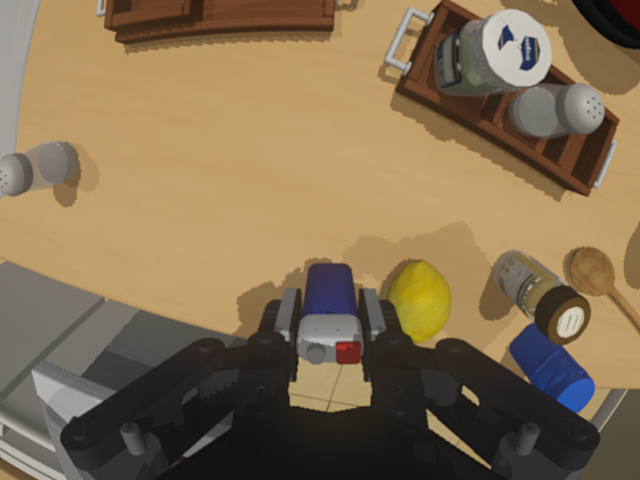

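```bash
python3 go.py .5694 -.374 .165 80.4
```

```text
t 18.82 pos [ 0.4426 -0.1844  0.1528] yaw 13.89 q [-0.61 -0.07  2.12 -0.    1.1   0.72] F [ 0.1 -0.3 -0.7] open 0.282
inc [ 0.0776  0.2145 -0.0121] roll -1.1609 dist 0.228
```

>>> play_rows(increments="0.005 0.015 -0.012 -0.17; 0.015 0.042 -0.012 -0.34; 0.03 0.083 -0.012 -0.51; 0.045 0.124 -0.012 -0.68; 0.057 0.16 -0.012 -0.85")

```text
time: 19.45
eef_pos: [0.5362, -0.3266, 0.162]
tcp_rot: [0.853, 0.522, -0.001, -0.002]
contact_force: [-0.4, -0.4, 0.4]
opening: 0.28
```

```bash
python3 go.py .5694 -.374 .165 80.4
```

```text
t 19.45 pos [ 0.5362 -0.3266  0.162 ] yaw 62.9 q [-0.71  0.25  1.75  0.    1.14 -0.24] F [-0.4 -0.4  0.4] open 0.28
inc [-0.0271  0.0511 -0.0032] roll -0.3055 dist 0.058
```

>>> play_rows(increments="-0.009 0.017 0 -0.12; -0.018 0.034 0 -0.24; -0.0271 0.0511 0 -0.3055; -0.0271 0.0511 0 -0.3055; -0.0271 0.0511 0 -0.3055")

```text
time: 20.08
eef_pos: [0.5684, -0.3727, 0.1631]
tcp_rot: [0.766, 0.643, -0.0, -0.002]
contact_force: [0.3, -0.3, 0.1]
opening: 0.282
```

```bash
python3 go.py .5694 -.374 .10 80.4;python3 shot.py m wrist scene
```

```text
t 20.07 pos [ 0.5684 -0.3727  0.1631] yaw 80.04 q [-0.73  0.36  1.62  0.    1.17 -0.56] F [ 0.3 -0.3  0.1] open 0.282
inc [-0.0013  0.0014  0.0631] roll -0.0062 dist 0.063
```

View pics/wrist_m.png

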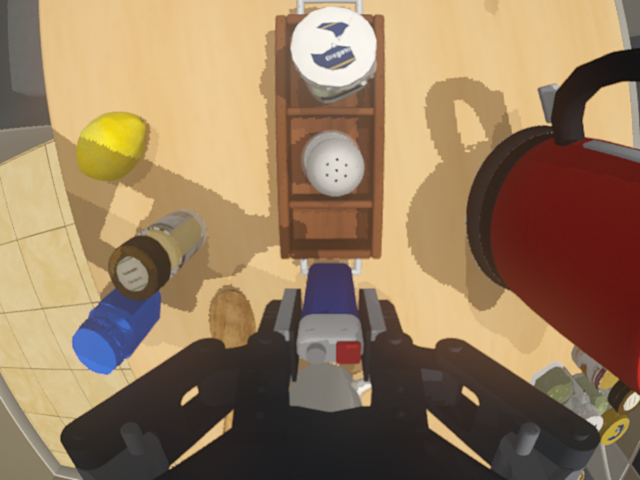

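View pics/scene_m.png

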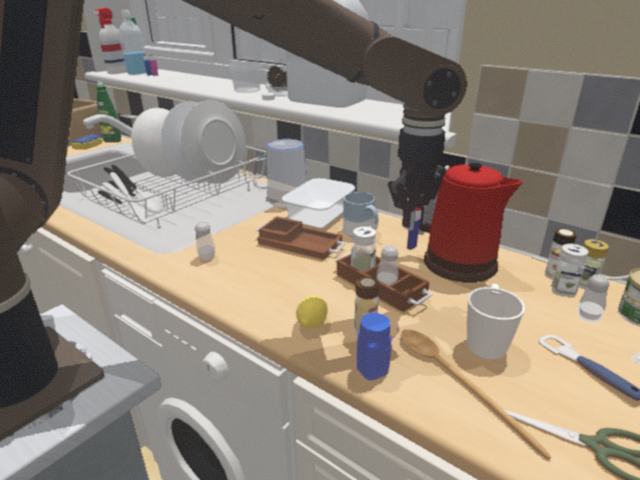

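Run:
```python
import pickle
from h import *
m=pickle.load(open('wrist_m.pkl','rb'))
a=cv2.imread('pics/wrist_m.png'); crop(a,260,170,140,110,5,'pics/wm1.png')
for p in [(280,257),(381,257),(332,208),(332,240)]: print(atz(m,*p,.04,True).round(4))
q=(.5807,-.307,np.radians(-9.6)); c,s=np.cos(q[2]),np.sin(q[2])
for x,y in [(-.039,-.092),(.039,-.092),(0,-.052),(0,-.084)]: print(q[0]+c*x-s*y,q[1]+s*x+c*y)
```

```text
[ 0.527  -0.3888  0.04  ]
[ 0.6033 -0.4021  0.04  ]
[ 0.5728 -0.358   0.04  ]
[ 0.5686 -0.3822  0.04  ]
0.5269034298563688 -0.3912076542885584
0.6038111207478682 -0.40421561653241445
0.5720280251707627 -0.3582717939276663
0.5666914252758474 -0.3898236671139224
```

View pics/wm1.png

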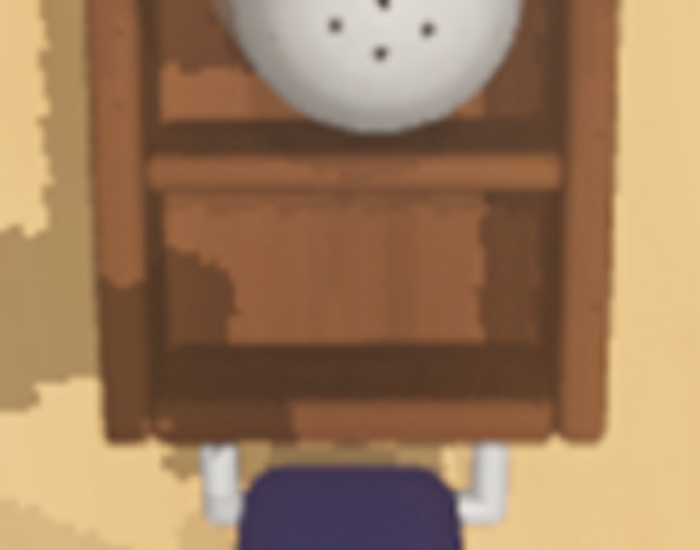

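>>> play_rows(increments="0 0.001 0.02 -0.006; 0 0.001 0.045 -0.006; 0 0.001 0.06 -0.006; 0 0.001 0.06 -0.006; 0 0.001 0.06 -0.006")

```text
time: 20.8
eef_pos: [0.5707, -0.3742, 0.1057]
tcp_rot: [0.764, 0.646, 0.0, 0.001]
contact_force: [-1.2, -0.9, 0.0]
opening: 0.282
```

```bash
python3 go.py .5697 -.3725 .055 80.4;python3 shot.py n wrist scene
python3 - <<'E'
from h import *
a=cv2.imread('pics/scene_n.png'); crop(a,320,190,140,130,4.5,'pics/sn1.png')
E
```

```text
t 20.8 pos [ 0.5707 -0.3742  0.1057] yaw 80.44 q [-0.73  0.42  1.65  0.    1.07 -0.56] F [-1.2 -0.9  0. ] open 0.282
inc [ 0.0015 -0.0013  0.0507] roll 0.0007 dist 0.051
```

View pics/wrist_n.png

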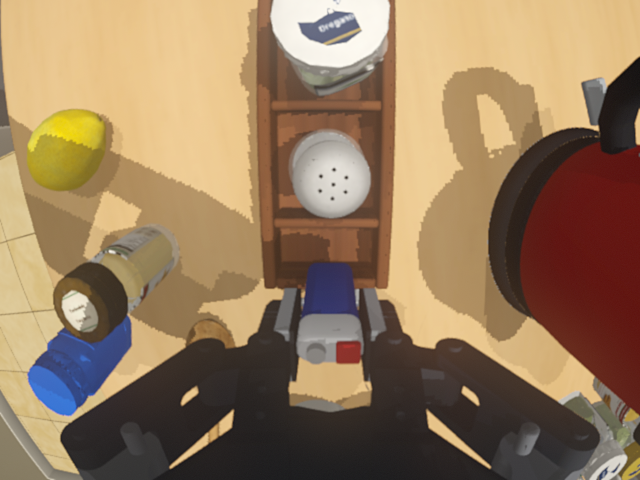

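View pics/sn1.png

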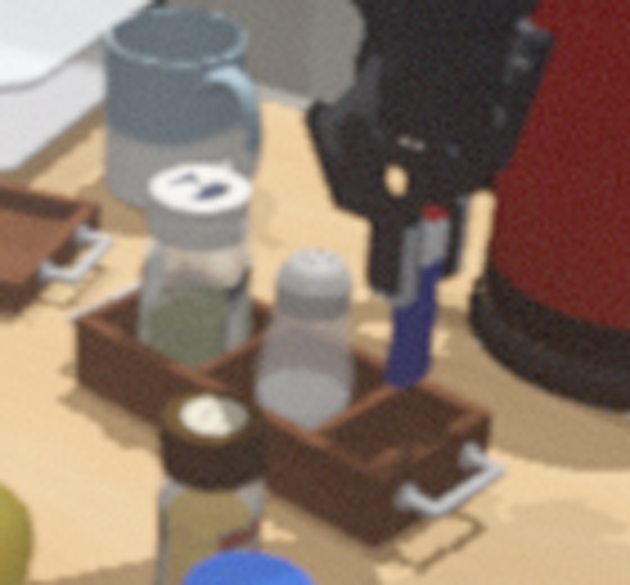

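>>> play_rows(increments="0.001 -0.001 0.015 0; 0.001 -0.001 0.03 0; 0.001 -0.001 0.043 0; 0.001 -0.001 0.046 0; 0.001 -0.001 0.046 0")

```text
time: 21.52
eef_pos: [0.5693, -0.3726, 0.0585]
tcp_rot: [0.764, 0.646, -0.0, -0.0]
contact_force: [-0.6, -0.3, 0.5]
opening: 0.281
```

```bash
python3 go.py .5697 -.3725 .054 80.4;python3 shot.py o wrist scene
python3 - <<'E'
from h import *
a=cv2.imread('pics/scene_o.png'); crop(a,320,190,140,130,4.5,'pics/so1.png')
E
```

```text
t 21.52 pos [ 0.5693 -0.3726  0.0585] yaw 80.44 q [-0.73  0.47  1.67 -0.    1.   -0.56] F [-0.6 -0.3  0.5] open 0.281
inc [0.0002 0.0004 0.0045] roll 0.0006 dist 0.004
```

View pics/so1.png

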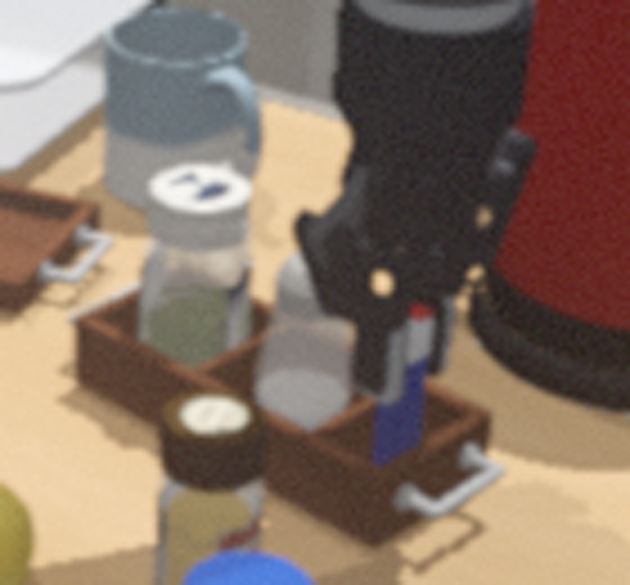

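View pics/wrist_o.png

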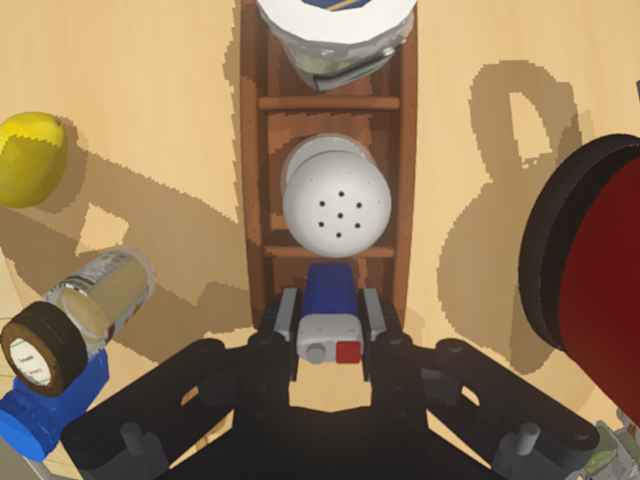

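In the slot. Lower gently to the floor.

>>> play_rows(increments="0 0 0.002 0; 0 0 0.004 0; 0 0 0.004 0")

```text
time: 22.0
eef_pos: [0.5693, -0.3726, 0.0548]
tcp_rot: [0.764, 0.646, -0.0, -0.0]
contact_force: [-0.1, -1.2, 0.1]
opening: 0.281
```

>>> play_rows(increments="0 0 0.001 0; 0 0 0.0015 0; 0 0 0.0015 0")

```text
time: 22.38
eef_pos: [0.5695, -0.3728, 0.0539]
tcp_rot: [0.764, 0.646, -0.0, 0.0]
contact_force: [-0.6, 0.4, 1.3]
opening: 0.279
```

>>> play_rows(increments="0 0 0.0008 0; 0 0 0.0008 0; 0 0 0.0008 0")

```text
time: 22.75
eef_pos: [0.5696, -0.3729, 0.0538]
tcp_rot: [0.764, 0.646, -0.0, -0.0]
contact_force: [-2.0, 0.9, 5.1]
opening: 0.279
```

>>> play_rows(increments="0 0 0 0; 0 0 0 0; 0 0 0 0; 0 0 0 0", gripper=0.05)

```text
time: 23.25
eef_pos: [0.5693, -0.3726, 0.0524]
tcp_rot: [0.764, 0.646, -0.0, -0.0]
contact_force: [0.1, -0.1, -0.6]
opening: 0.584
```

```bash
python3 shot.py p wrist
```

```text
(no output)
```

View pics/wrist_p.png

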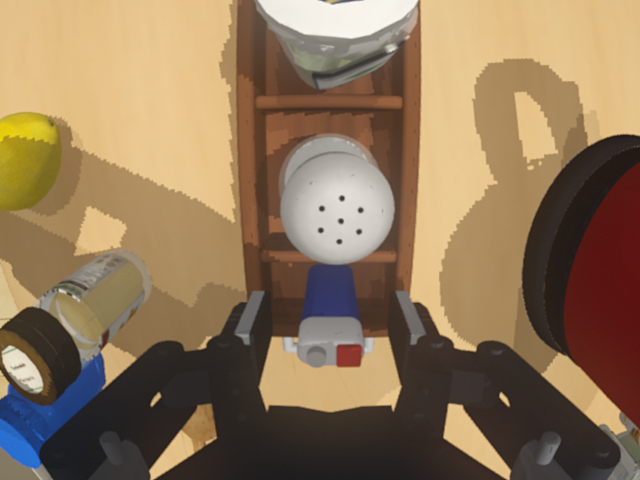

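Standing upright. Lift away toward salt A.

>>> play_rows(increments="0 0 -0.015 0; 0 0 -0.05 0; 0 0 -0.095 0; 0 0 -0.125 0; 0 0 -0.125 0")

```text
time: 23.92
eef_pos: [0.5713, -0.3742, 0.1831]
tcp_rot: [0.764, 0.646, 0.001, 0.004]
contact_force: [-0.2, -0.1, -0.2]
opening: 0.584
```

```bash
python3 go.py .441 .0735 .15 90; python3 shot.py q wrist
```

```text
t 23.93 pos [ 0.5713 -0.3742  0.1831] yaw 80.44 q [-0.73  0.34  1.6  -0.    1.19 -0.56] F [-0.2 -0.1 -0.2] open 0.584
inc [ 0.42   -0.2031  0.0295] roll -0.1668 dist 0.467
```

View pics/wrist_q.png

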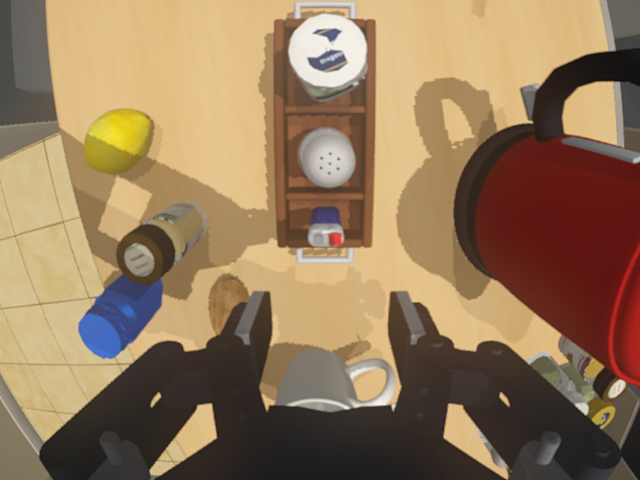

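>>> play_rows(increments="0.05 -0.024 0 -0.04; 0.1 -0.048 0 -0.08; 0.15 -0.073 0 -0.12; 0.2 -0.097 0 -0.1668; 0.255 -0.123 0.005 -0.1668", gripper=0.0854)

```text
time: 24.6
eef_pos: [0.489, -0.099, 0.171]
tcp_rot: [0.707, 0.707, -0.0, -0.001]
contact_force: [0.4, -0.2, 0.3]
opening: 1.003
```

```bash
python3 go.py .441 .0735 .14 95
```

```text
t 24.6 pos [ 0.489 -0.099  0.171] yaw 89.96 q [-0.4  -0.05  2.06  0.    1.13 -0.4 ] F [ 0.4 -0.2  0.3] open 1.003
inc [ 0.1724 -0.0481  0.0313] roll -0.088 dist 0.182
```

>>> play_rows(increments="0.05 -0.014 0.01 -0.03; 0.1 -0.028 0.02 -0.06; 0.15 -0.042 0.03 -0.088; 0.17 -0.048 0.03 -0.088; 0.17 -0.048 0.03 -0.088")

```text
time: 25.22
eef_pos: [0.4407, 0.0704, 0.1408]
tcp_rot: [0.674, 0.738, -0.001, -0.001]
contact_force: [0.2, -1.1, -0.2]
opening: 1.001
```

>>> play_rows(increments="0 0 0 0; 0 0 0 0")

```text
time: 25.48
eef_pos: [0.4428, 0.0683, 0.1425]
tcp_rot: [0.676, 0.737, -0.0, -0.0]
contact_force: [-0.2, -0.1, -0.2]
opening: 0.995
```

```bash
python3 go.py .441 .0735 .036 95; python3 shot.py r wrist
```

```text
t 25.48 pos [0.4428 0.0683 0.1425] yaw 94.95 q [-0.07 -0.13  2.19 -0.    1.08 -0.16] F [-0.2 -0.1 -0.2] open 0.995
inc [ 0.0053 -0.0013  0.1065] roll -0.0008 dist 0.107
```

View pics/wrist_r.png

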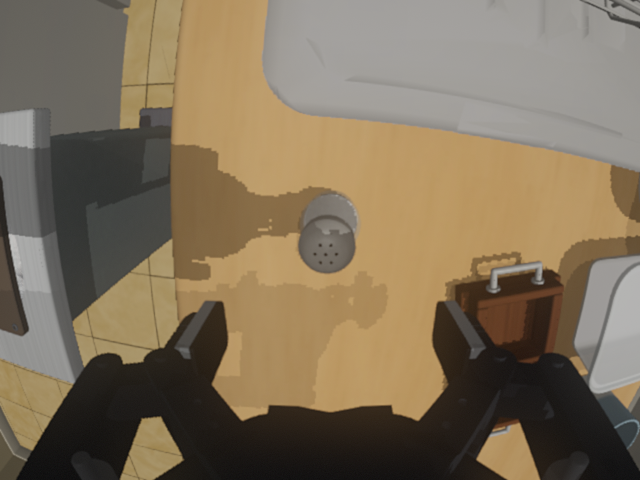

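Run:
```python
import pickle
from h import *
m=pickle.load(open('wrist_r.pkl','rb'))
print(atz(m,327,244,.073,True).round(4),atz(m,331,219,.015,True).round(4))
```

```text
[0.441  0.0731 0.073 ] [0.4435 0.0739 0.015 ]
```

>>> play_rows(increments="0.005 -0.001 0.03 0; 0.005 -0.001 0.06 0; 0.005 -0.001 0.09 0; 0.005 -0.001 0.105 0; 0.005 -0.001 0.105 0")

```text
time: 26.15
eef_pos: [0.4405, 0.0737, 0.0369]
tcp_rot: [0.676, 0.737, -0.001, -0.001]
contact_force: [-0.5, 0.8, 0.9]
opening: 1.002
```

```bash
python3 go.py .441 .0735 .036 95
```

```text
t 26.15 pos [0.4405 0.0737 0.0369] yaw 94.99 q [-0.06  0.05  2.25 -0.    0.84 -0.15] F [-0.5  0.8  0.9] open 1.002
inc [-0.0003  0.0004  0.0009] roll -0.0002 dist 0.001
```

>>> play_rows(increments="0 0 0 0; 0 0 0 0; 0 0 0 0; 0 0 0 0; 0 0 0 0", gripper=0.03, newtons=40)

```text
time: 26.78
eef_pos: [0.442, 0.0741, 0.0391]
tcp_rot: [0.675, 0.738, 0.0, 0.001]
contact_force: [-1.3, -0.1, 6.0]
opening: 0.428
```

>>> play_rows(increments="0 0 -0.02 0; 0 0 -0.05 0; 0 0 -0.09 0; 0 0 -0.11 0; 0 0 -0.11 0")

```text
time: 27.4
eef_pos: [0.4423, 0.0741, 0.1495]
tcp_rot: [0.675, 0.738, 0.001, 0.002]
contact_force: [0.0, -0.5, -1.1]
opening: 0.431
```

```bash
python3 go.py .612 -.005 .14 101.5;python3 shot.py s wrist
```

```text
t 27.4 pos [0.4423 0.0741 0.1495] yaw 95.04 q [-0.06 -0.15  2.19  0.    1.09 -0.15] F [ 0.  -0.5 -1.1] open 0.431
inc [-0.0937  0.162   0.0103] roll -0.1127 dist 0.187
```

View pics/wrist_s.png

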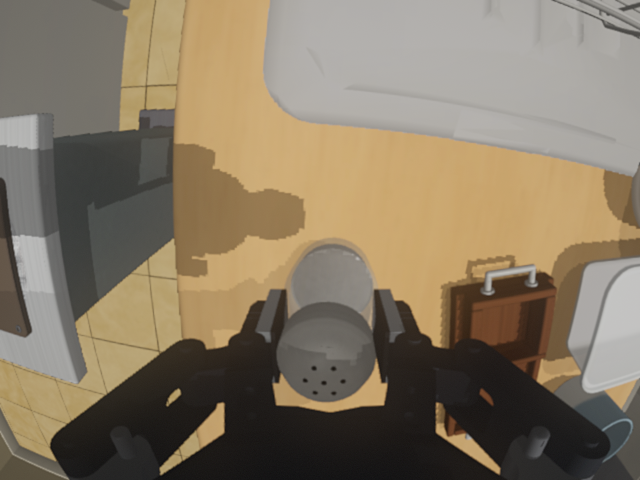

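Run:
```python
import pickle
from h import *
m=pickle.load(open('w1.pkl','rb'))
for p in [(490,90),(500,165),(545,180)]: print([atz(m,*p,z,True)[:2].round(3) for z in (.0,.06,.09)])
```

```text
[array([0.709, 0.047]), array([0.682, 0.04 ]), array([0.668, 0.036])]
[array([ 0.728, -0.052]), array([ 0.698, -0.046]), array([ 0.684, -0.043])]
[array([ 0.804, -0.069]), array([ 0.764, -0.061]), array([ 0.745, -0.057])]
```

>>> play_rows(increments="-0.02 0.035 0 -0.03; -0.04 0.07 0.002 -0.06; -0.06 0.105 0.004 -0.09; -0.08 0.138 0.007 -0.1127; -0.0937 0.162 0.01 -0.1127")

```text
time: 28.08
eef_pos: [0.6107, -0.0057, 0.1348]
tcp_rot: [0.633, 0.774, -0.001, -0.002]
contact_force: [0.5, 0.1, -1.4]
opening: 0.429
```

>>> play_rows(increments="0 0 0.01 0; 0 0 0.02 0; 0 0 0.02 0")

```text
time: 28.45
eef_pos: [0.6083, -0.0042, 0.1152]
tcp_rot: [0.633, 0.775, -0.001, -0.002]
contact_force: [-0.0, 0.4, -1.1]
opening: 0.425
```

```bash
python3 go.py .612 -.005 .048 101.5;python3 shot.py t wrist scene side
python3 - <<'E'
from h import *
a=cv2.imread('pics/side_t.png'); crop(a,170,180,200,160,4,'pics/st1.png')
a=cv2.imread('pics/wrist_t.png'); crop(a,200,80,260,260,2.3,'pics/wt1.png')
E
```

```text
t 28.45 pos [ 0.6083 -0.0042  0.1152] yaw 101.52 q [-0.17  0.26  1.83  0.    1.05 -0.37] F [-0.   0.4 -1.1] open 0.425
inc [-0.0017  0.0038  0.0671] roll 0.0004 dist 0.067
```

View pics/wt1.png

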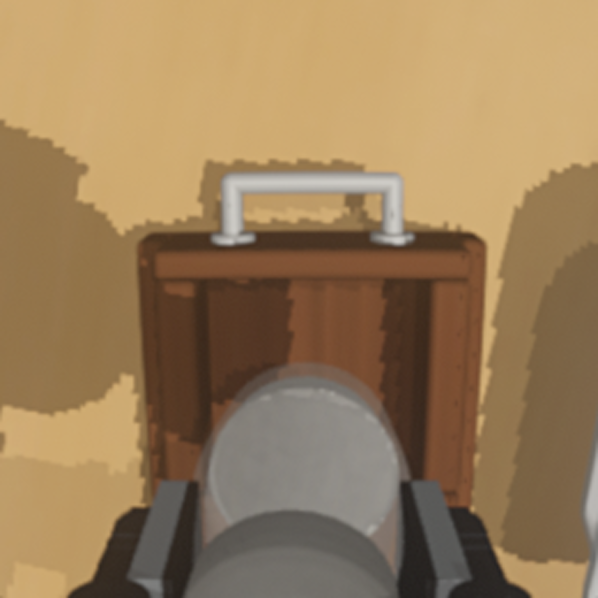

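View pics/st1.png

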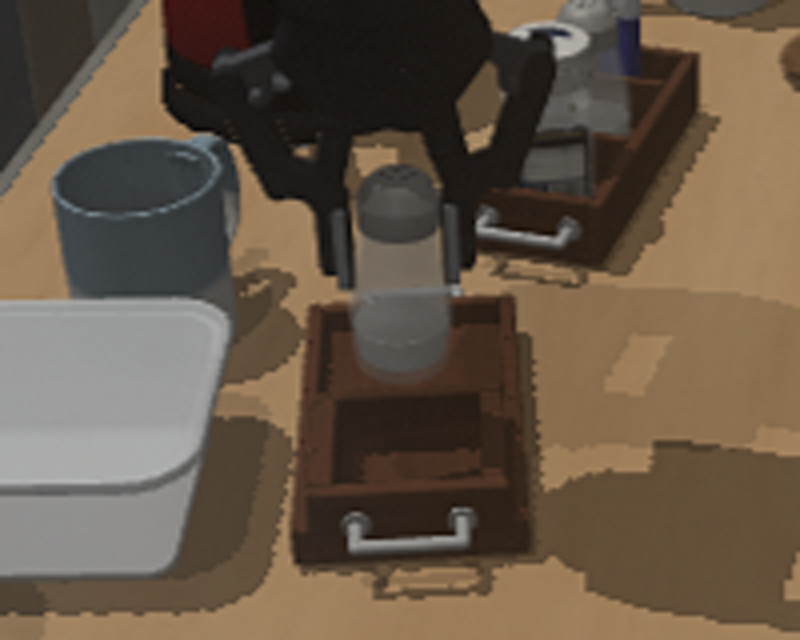

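Run:
```python
import pickle
from h import *
m=pickle.load(open('wrist_t.pkl','rb'))
f=lambda u,v:atz(m,200+u/2.3,80+v/2.3,.04,True)[:2]
a,b,c,d=f(205,280),f(432,280),f(157,250),f(470,250)
print(a,b,c,d, np.linalg.norm(b-a),np.linalg.norm(d-c))
q=(.6224,-.0549,np.radians(11.5)); cc,s=np.cos(q[2]),np.sin(q[2])
inv=lambda p:(cc*(p[0]-q[0])+s*(p[1]-q[1]), -s*(p[0]-q[0])+cc*(p[1]-q[1]))
for p in (a,b,c,d): print(np.round(inv(p),4))
print(inv((.6083,-.0042)))
```

```text
[0.5783199  0.02014423] [0.63641398 0.0321274 ] [0.56453302 0.02559268] [0.64440041 0.04205747] 0.05931709993444687 0.08154685426209099
[-0.0282  0.0823]
[0.0311 0.0825]
[-0.0407  0.0904]
[0.0409 0.0906]
(np.float64(-0.003708984060201802), np.float64(0.05249327039955854))
```

>>> play_rows(increments="-0.001 0.004 0 0; -0.001 0.004 0.02 0; -0.001 0.004 0.04 0; -0.001 0.004 0.058 0; -0.001 0.004 0.06 0")

```text
time: 29.22
eef_pos: [0.6128, -0.0049, 0.0545]
tcp_rot: [0.633, 0.774, -0.001, -0.002]
contact_force: [-0.4, -0.2, -0.5]
opening: 0.429
```

>>> play_rows(increments="0 0 0 0; 0 0 0 0")

```text
time: 29.48
eef_pos: [0.6156, -0.0054, 0.0586]
tcp_rot: [0.633, 0.774, 0.0, 0.001]
contact_force: [-0.1, 0.6, -0.7]
opening: 0.428
```

```bash
python3 go.py .612 -.005 .048 101.5;python3 shot.py u wrist
```

```text
t 29.48 pos [ 0.6156 -0.0054  0.0586] yaw 101.5 q [-0.17  0.35  1.84 -0.    0.95 -0.37] F [-0.1  0.6 -0.7] open 0.428
inc [ 0.0011 -0.0035  0.0106] roll -0.0001 dist 0.011
```

View pics/wrist_u.png

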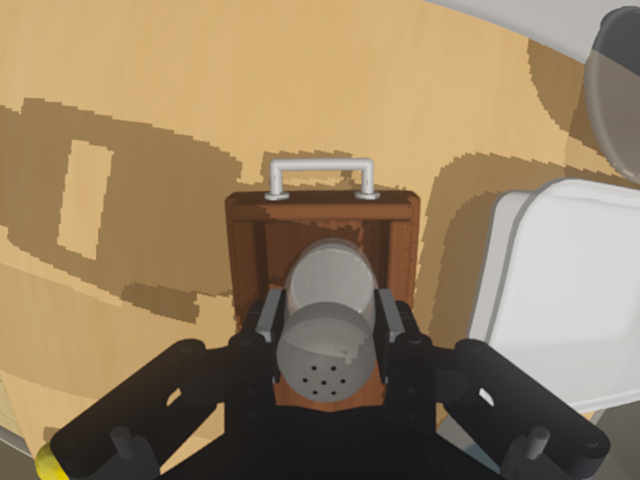

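>>> play_rows(increments="0.001 -0.003 0.003 0; 0.001 -0.003 0.006 0; 0.001 -0.003 0.009 0; 0.001 -0.003 0.009 0")

```text
time: 30.02
eef_pos: [0.6118, -0.0049, 0.0492]
tcp_rot: [0.633, 0.774, -0.0, -0.0]
contact_force: [-2.6, 1.3, 2.6]
opening: 0.426
```

>>> play_rows(increments="0 0 0.001 0; 0 0 0.002 0; 0 0 0.002 0")

```text
time: 30.4
eef_pos: [0.612, -0.005, 0.0491]
tcp_rot: [0.633, 0.774, -0.0, -0.0]
contact_force: [-5.9, 0.6, 11.4]
opening: 0.427
```

>>> play_rows(increments="0 0 -0.001 0; 0 0 -0.001 0; 0 0 -0.001 0; 0 0 -0.001 0", gripper=0.06)

```text
time: 30.9
eef_pos: [0.6115, -0.0048, 0.0473]
tcp_rot: [0.633, 0.774, -0.0, -0.0]
contact_force: [-0.0, -0.1, 0.6]
opening: 0.702
```

>>> play_rows(increments="0 0 -0.02 0; 0 0 -0.06 0; 0 0 -0.11 0; 0 0 -0.12 0; 0 0 -0.12 0")

```text
time: 31.52
eef_pos: [0.6123, -0.0049, 0.1695]
tcp_rot: [0.633, 0.774, 0.001, 0.001]
contact_force: [0.1, -0.4, -0.1]
opening: 0.704
```

```bash
python3 go.py .40 -.2726 .15 101;python3 shot.py v wrist
```

```text
t 31.52 pos [ 0.6123 -0.0049  0.1695] yaw 101.5 q [-0.17  0.21  1.79  0.    1.14 -0.37] F [ 0.1 -0.4 -0.1] open 0.704
inc [-0.22   -0.2615  0.019 ] roll 0.0087 dist 0.342
```

View pics/wrist_v.png

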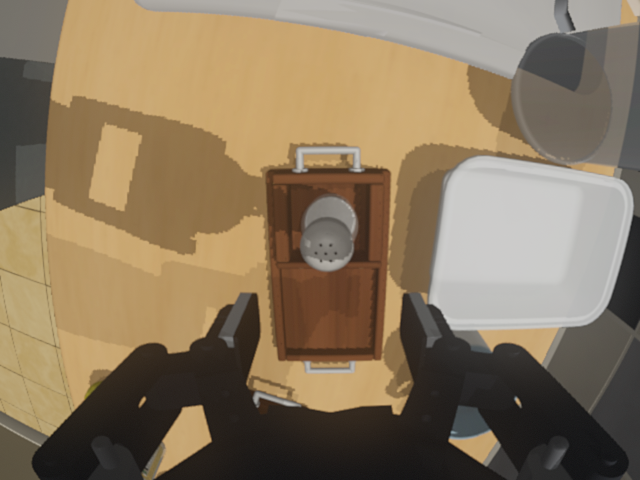

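>>> play_rows(increments="-0.035 -0.042 0 0.17; -0.07 -0.084 0 0.34; -0.105 -0.125 0 0.51; -0.14 -0.167 0 0.68; -0.175 -0.208 0 0.85", gripper=0.072)

```text
time: 32.2
eef_pos: [0.4403, -0.218, 0.1654]
tcp_rot: [0.897, 0.442, -0.001, -0.002]
contact_force: [0.6, -0.4, 0.6]
opening: 0.844
```

```bash
python3 go.py .40 -.2726 .16 11
```

```text
t 32.2 pos [ 0.4403 -0.218   0.1654] yaw 52.48 q [-0.67 -0.06  2.08 -0.    1.12 -0.01] F [ 0.6 -0.4  0.6] open 0.844
inc [-0.0679  0.0013  0.0054] roll 0.724 dist 0.068
```

>>> play_rows(increments="-0.014 0 0 0.17; -0.03 0 0 0.34; -0.045 0 0 0.51; -0.06 0 0 0.68; -0.066 0 0 0.724")

```text
time: 32.83
eef_pos: [0.4016, -0.2699, 0.1657]
tcp_rot: [0.995, 0.098, -0.001, -0.002]
contact_force: [1.1, 0.3, -0.3]
opening: 0.841
```

>>> play_rows(increments="0 0 0 0; 0 0 0 0")

```text
time: 33.08
eef_pos: [0.4028, -0.2698, 0.1672]
tcp_rot: [0.995, 0.099, -0.0, -0.0]
contact_force: [-0.8, 0.0, 0.2]
opening: 0.846
```

```bash
python3 go.py .40 -.2726 .12 11;python3 shot.py x wrist
```

```text
t 33.08 pos [ 0.4028 -0.2698  0.1672] yaw 11.41 q [-0.8  -0.07  2.09  0.    1.13  0.57] F [-0.8  0.   0.2] open 0.846
inc [-0.0033  0.0022  0.0472] roll 0.0071 dist 0.047
```

View pics/wrist_x.png

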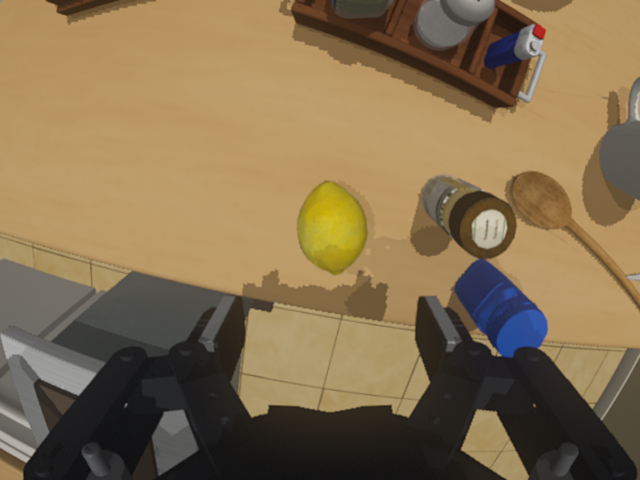

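Run:
```python
import pickle
from h import *
m=pickle.load(open('wrist_x.pkl','rb'))
a=atz(m,328,181,.028,True)[:2];b=atz(m,338,273,.028,True)[:2];print(a,b,(a+b)/2,np.linalg.norm(a-b),np.degrees(np.arctan2(*(a-b)[::-1])))
l=atz(m,297,228,.028,True)[:2];r=atz(m,368,228,.028,True)[:2];print((l+r)/2,np.linalg.norm(l-r))
```

```text
[ 0.43539295 -0.2625785 ] [ 0.36277044 -0.2854902 ] [ 0.39908169 -0.27403435] 0.07615100175675396 17.509978899001652
[ 0.39949768 -0.27340323] 0.05609816752556894
```

```bash
python3 go.py .3993 -.2737 .09 15.5
```

```text
t 33.12 pos [ 0.4029 -0.2699  0.1674] yaw 11.4 q [-0.8  -0.08  2.09  0.    1.13  0.57] F [0.5 0.3 0.4] open 0.842
inc [-0.0043  0.0031  0.0774] roll -0.0715 dist 0.078
```

>>> play_rows(increments="-0.002 0.0015 0.03 -0.07; -0.0035 0.0025 0.06 -0.0715; -0.0035 0.0025 0.077 -0.0715; -0.0035 0.0025 0.077 -0.0715; -0.0035 0.0025 0.077 -0.0715")

```text
time: 33.75
eef_pos: [0.4006, -0.274, 0.0918]
tcp_rot: [0.991, 0.134, 0.001, 0.001]
contact_force: [0.6, 0.9, 1.3]
opening: 0.842
```

```bash
python3 go.py .3993 -.2737 .010 15.5; python3 shot.py y wrist
```

```text
t 33.75 pos [ 0.4006 -0.274   0.0918] yaw 15.43 q [-0.81  0.03  2.14  0.    0.97  0.49] F [0.6 0.9 1.3] open 0.842
inc [-0.0013 -0.0008  0.0818] roll -0.0012 dist 0.082
```

View pics/wrist_y.png

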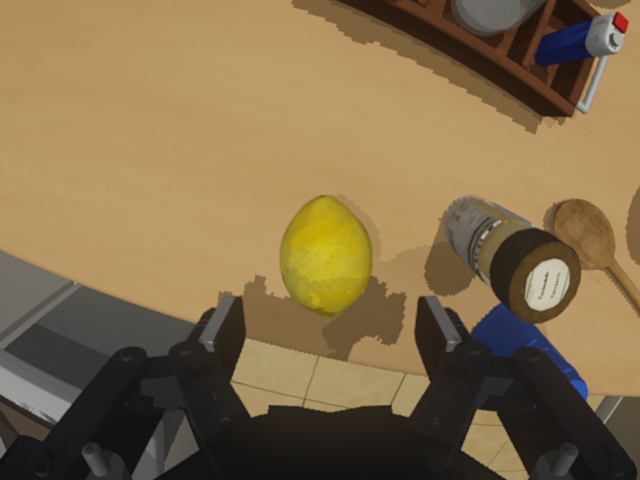

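>>> play_rows(increments="-0.001 -0.005 0 0; -0.001 -0.0095 0.01 0; -0.001 -0.0095 0.025 0; -0.001 -0.0095 0.04 0; -0.001 -0.0095 0.04 0", gripper=0.0854)

```text
time: 34.42
eef_pos: [0.3952, -0.2634, 0.0485]
tcp_rot: [0.991, 0.134, -0.001, -0.002]
contact_force: [-0.2, -0.0, 0.2]
opening: 1.002
```

```bash
python3 go.py .3993 -.2737 .010 15.5; python3 shot.py z wrist side scene;  python3 - <<'E'
from h import *
a=cv2.imread('pics/side_z.png'); b=cv2.imread('pics/scene_z.png'); crop(a,330,130,140,140,4,'pics/sz1.png'); crop(b,270,200,150,150,4,'pics/sz2.png')
E
```

```text
t 34.42 pos [ 0.3952 -0.2634  0.0485] yaw 15.4 q [-0.8   0.09  2.18 -0.    0.88  0.5 ] F [-0.2 -0.   0.2] open 1.002
inc [0.0013 0.0112 0.0384] roll -0.0017 dist 0.04
```

View pics/wrist_z.png

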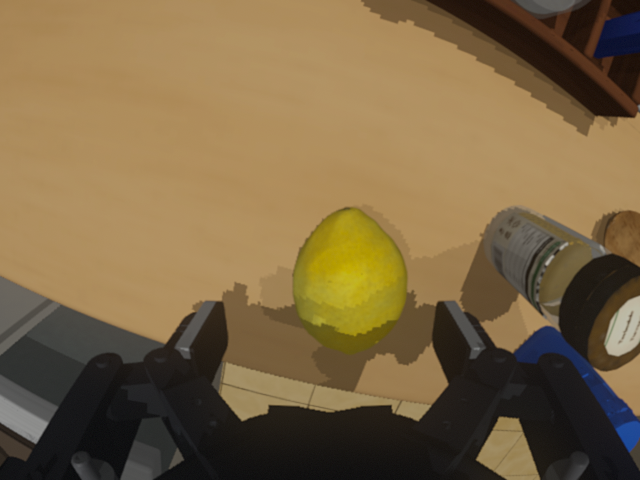

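View pics/sz1.png

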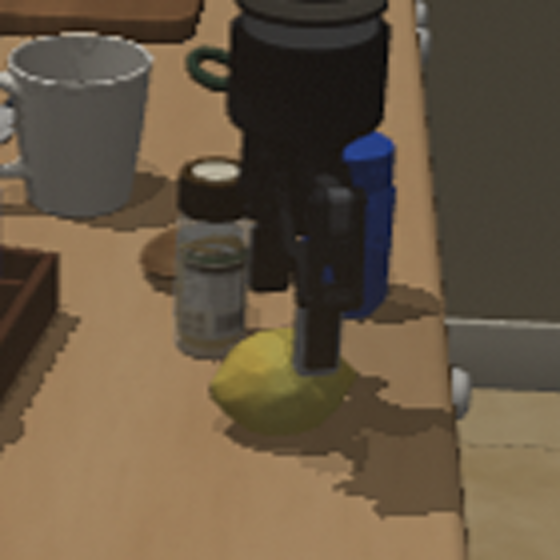

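View pics/sz2.png

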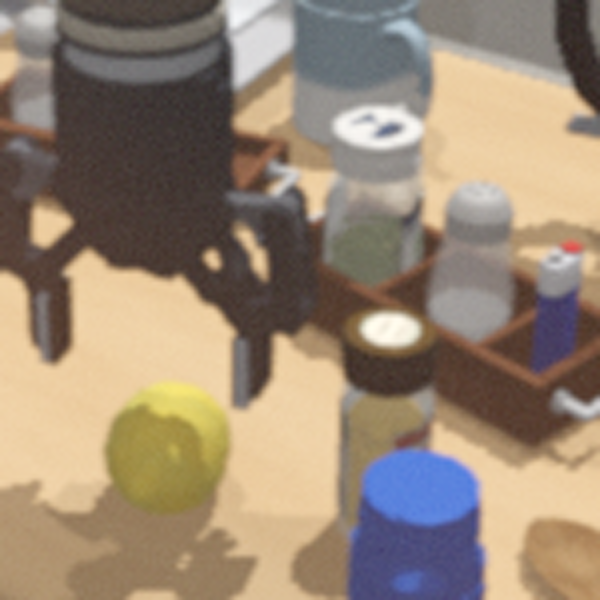

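>>> play_rows(increments="0.001 0.0015 0.01 0; 0.001 0.0015 0.02 0; 0.001 0.0015 0.03 0; 0.001 0.0015 0.036 0; 0.001 0.0015 0.036 0")

```text
time: 35.2
eef_pos: [0.3973, -0.2653, 0.0139]
tcp_rot: [0.991, 0.134, -0.0, -0.001]
contact_force: [-0.6, 0.2, 0.2]
opening: 1.003
```

```bash
python3 go.py .3993 -.2737 .010 15.5; python3 shot.py aa wrist scene;  python3 - <<'E'
from h import *
b=cv2.imread('pics/scene_aa.png');  crop(b,270,200,150,150,4,'pics/saa.png')
E
```

```text
t 35.2 pos [ 0.3973 -0.2653  0.0139] yaw 15.4 q [-0.8   0.16  2.18  0.    0.8   0.5 ] F [-0.6  0.2  0.2] open 1.003
inc [-0.0003  0.0086  0.0039] roll -0.0017 dist 0.009
```

View pics/wrist_aa.png

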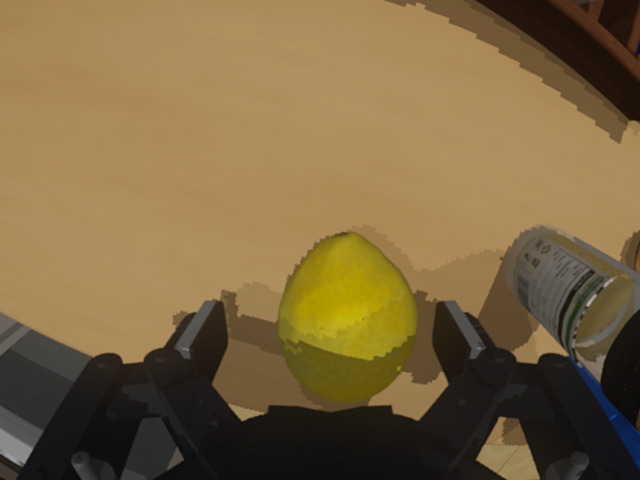

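View pics/saa.png

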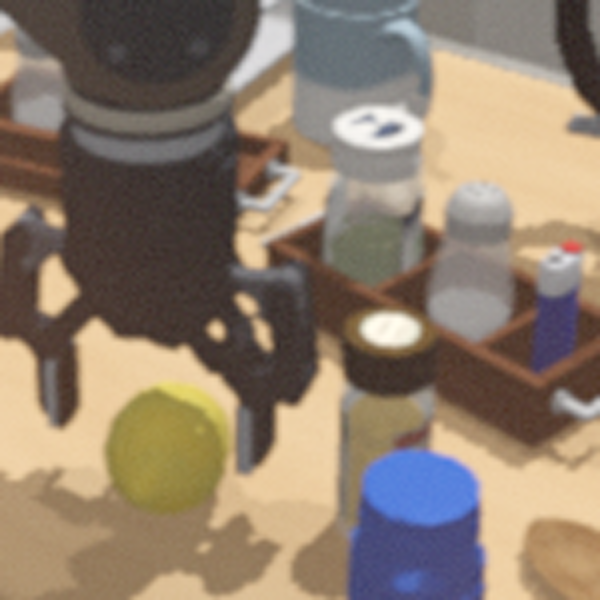

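>>> play_rows(increments="0 0.001 0.002 0; 0 0.001 0.004 0; 0 0.001 0.004 0")

```text
time: 35.67
eef_pos: [0.3979, -0.2667, 0.0106]
tcp_rot: [0.991, 0.134, -0.0, -0.0]
contact_force: [-0.5, 0.4, -0.1]
opening: 1.002
```

>>> play_rows(increments="0 0 0 0; 0 0 0 0; 0 0 0 0; 0 0 0 0; 0 0 0 0", gripper=0.04, newtons=30)

```text
time: 36.3
eef_pos: [0.3983, -0.2671, 0.0115]
tcp_rot: [0.991, 0.134, 0.0, 0.0]
contact_force: [-1.3, 1.0, 5.0]
opening: 0.614
```

```bash
python3 shot.py ab wrist
```

```text
(no output)
```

View pics/wrist_ab.png

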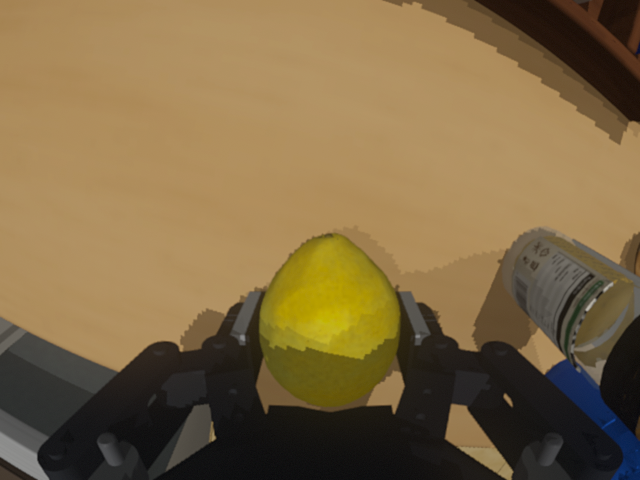

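>>> play_rows(increments="0 -0.002 -0.01 0; 0 -0.005 -0.03 0; 0 -0.01 -0.07 0; 0 -0.01 -0.12 0; 0 -0.01 -0.14 0")

```text
time: 36.98
eef_pos: [0.3964, -0.2578, 0.1542]
tcp_rot: [0.991, 0.134, 0.002, 0.002]
contact_force: [-0.2, 0.7, -1.0]
opening: 0.619
```

```bash
python3 go.py .629 -.088 .15 101.5; python3 shot.py ac wrist side
```

```text
t 36.98 pos [ 0.3964 -0.2578  0.1542] yaw 15.42 q [-0.79 -0.09  2.13  0.    1.09  0.51] F [-0.2  0.7 -1. ] open 0.619
inc [ 0.2694 -0.1019  0.0045] roll -1.5024 dist 0.288
```

View pics/wrist_ac.png

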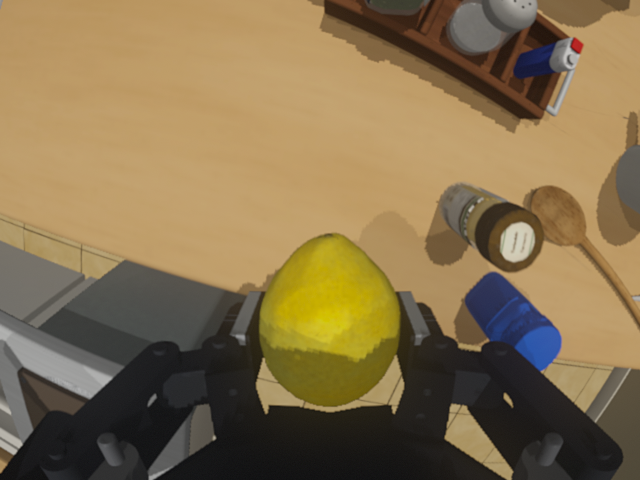

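View pics/side_ac.png

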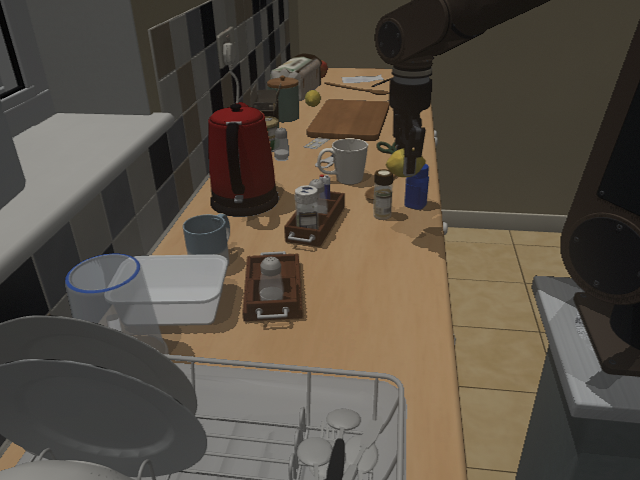

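Run:
```python
import pickle
from h import *
m=pickle.load(open('w1.pkl','rb'))
for p in [(497,225),(535,195),(576,230),(540,266),(510,270),(512,280)]: print([atz(m,*p,z,True)[:2].round(3) for z in (.0,.05,.092)])
m=pickle.load(open('wrist_h.pkl','rb')) 
for p in [(507,20),(510,60),(560,112),(590,130)]: print('h',[atz(m,*p,z,True)[:2].round(3) for z in (.0,.05,.092)])
m=pickle.load(open('wrist_i.pkl','rb')) 
for p in [(463,40),(500,100),(530,120),(597,45),(530,76)]: print('i',[atz(m,*p,z,True)[:2].round(3) for z in (.0,.05,.092)])
```

```text
[array([ 0.732, -0.135]), array([ 0.707, -0.121]), array([ 0.686, -0.11 ])]
[array([ 0.789, -0.091]), array([ 0.758, -0.082]), array([ 0.732, -0.074])]
[array([ 0.875, -0.142]), array([ 0.835, -0.127]), array([ 0.801, -0.115])]
[array([ 0.816, -0.198]), array([ 0.782, -0.178]), array([ 0.754, -0.16 ])]
[array([ 0.764, -0.203]), array([ 0.735, -0.182]), array([ 0.711, -0.164])]
[array([ 0.77 , -0.219]), array([ 0.741, -0.196]), array([ 0.717, -0.177])]
h [array([ 0.733, -0.115]), array([ 0.706, -0.128]), array([ 0.683, -0.139])]
h [array([ 0.729, -0.145]), array([ 0.703, -0.152]), array([ 0.68 , -0.157])]
h [array([ 0.768, -0.184]), array([ 0.733, -0.183]), array([ 0.704, -0.182])]
h [array([ 0.796, -0.199]), array([ 0.756, -0.195]), array([ 0.722, -0.191])]
i [array([ 0.729, -0.121]), array([ 0.709, -0.131]), array([ 0.692, -0.139])]
i [array([ 0.756, -0.177]), array([ 0.731, -0.178]), array([ 0.711, -0.178])]
i [array([ 0.785, -0.197]), array([ 0.756, -0.194]), array([ 0.731, -0.192])]
i [array([ 0.881, -0.124]), array([ 0.837, -0.133]), array([ 0.799, -0.141])]
i [array([ 0.791, -0.156]), array([ 0.761, -0.16 ]), array([ 0.735, -0.164])]
```

Run:
```python
from h import *
a=cv2.imread('pics/wrist_i.png'); crop(a,420,0,200,140,4,'pics/wi1.png')
```

```text
(no output)
```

View pics/wi1.png

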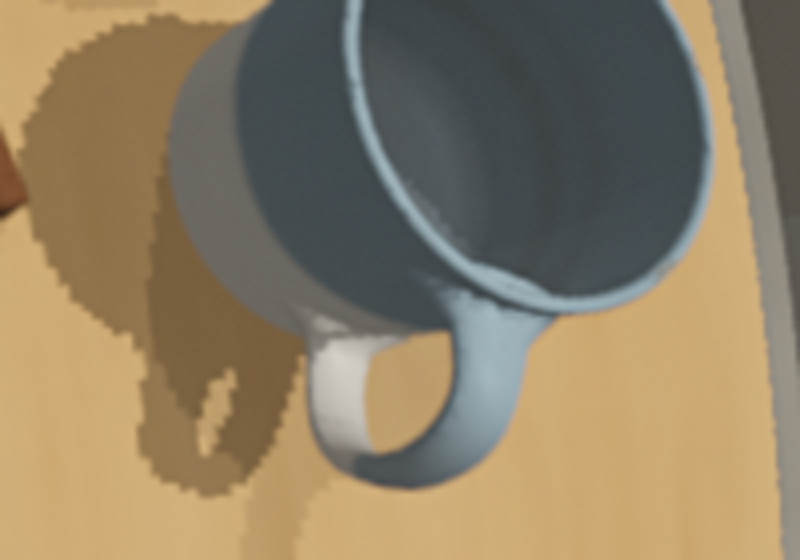

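>>> play_rows(increments="0.03 -0.011 0 -0.17; 0.06 -0.023 0 -0.34; 0.09 -0.034 0 -0.51; 0.12 -0.045 0 -0.68; 0.15 -0.057 0 -0.85")

```text
time: 37.7
eef_pos: [0.5244, -0.161, 0.1485]
tcp_rot: [0.846, 0.533, -0.001, -0.002]
contact_force: [1.0, 0.1, -0.7]
opening: 0.619
```

```bash
python3 go.py .629 -.09 .15 101.5
```

```text
t 37.7 pos [ 0.5244 -0.161   0.1485] yaw 64.43 q [-0.48  0.1   1.96  0.    1.09 -0.04] F [ 1.   0.1 -0.7] open 0.619
inc [ 0.1091  0.0637 -0.0017] roll -0.6471 dist 0.126
```

>>> play_rows(increments="0.027 0.016 0 -0.17; 0.055 0.032 0 -0.34; 0.08 0.047 0 -0.51; 0.1091 0.0637 0 -0.6471; 0.1091 0.0637 0 -0.6471")

```text
time: 38.33
eef_pos: [0.6298, -0.0904, 0.1484]
tcp_rot: [0.634, 0.773, -0.0, -0.002]
contact_force: [-0.6, -1.0, -1.0]
opening: 0.62
```

>>> play_rows(increments="0 0 0.01 0; 0 0 0.02 0; 0 0 0.02 0")

```text
time: 38.7
eef_pos: [0.628, -0.0921, 0.1285]
tcp_rot: [0.635, 0.772, -0.001, -0.002]
contact_force: [-0.1, 0.3, -1.3]
opening: 0.614
```

```bash
python3 go.py .629 -.09 .07 101.5; python3 shot.py ad wrist side scene
```

```text
t 38.7 pos [ 0.628  -0.0921  0.1285] yaw 101.11 q [-0.31  0.3   1.76 -0.    1.09 -0.5 ] F [-0.1  0.3 -1.3] open 0.614
inc [0.0018 0.0016 0.0585] roll -0.0068 dist 0.059
```

View pics/wrist_ad.png

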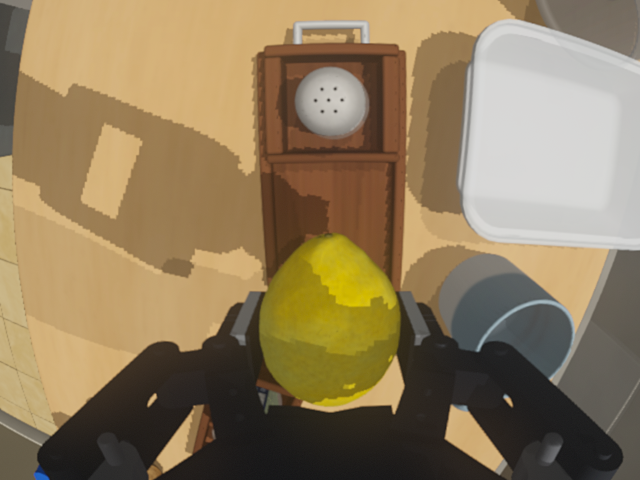

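View pics/side_ad.png

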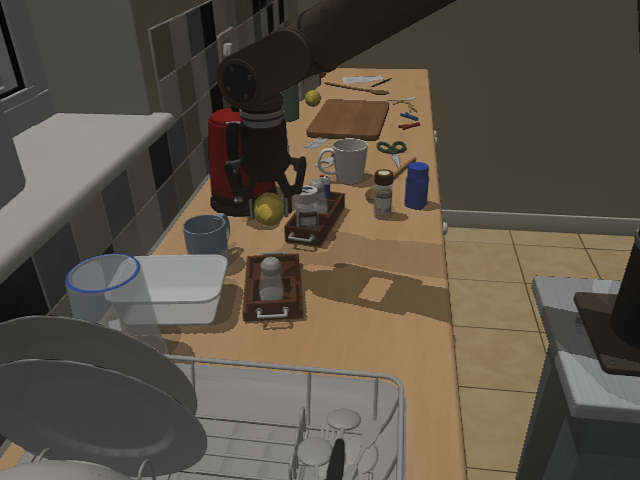

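>>> play_rows(increments="0.001 0.001 0.02 -0.007; 0.001 0.001 0.04 -0.007; 0.001 0.001 0.062 -0.007; 0.001 0.001 0.07 -0.007; 0.001 0.001 0.07 -0.007")

```text
time: 39.48
eef_pos: [0.6299, -0.0905, 0.0593]
tcp_rot: [0.632, 0.775, -0.0, -0.001]
contact_force: [0.1, -0.8, -0.9]
opening: 0.617
```

```bash
python3 go.py .629 -.09 .023 101.5; python3 shot.py ae wrist scene;  python3 - <<'E'
from h import *
b=cv2.imread('pics/scene_ae.png');  crop(b,240,180,150,110,5,'pics/sae.png')
E
```

```text
t 39.48 pos [ 0.6299 -0.0905  0.0593] yaw 101.59 q [-0.3   0.39  1.78 -0.    0.97 -0.5 ] F [ 0.1 -0.8 -0.9] open 0.617
inc [ 0.0007 -0.0007  0.0363] roll 0.0015 dist 0.036
```

View pics/wrist_ae.png

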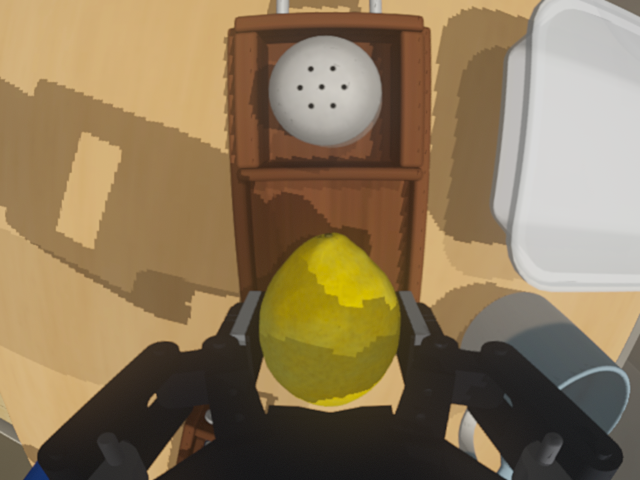

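View pics/sae.png

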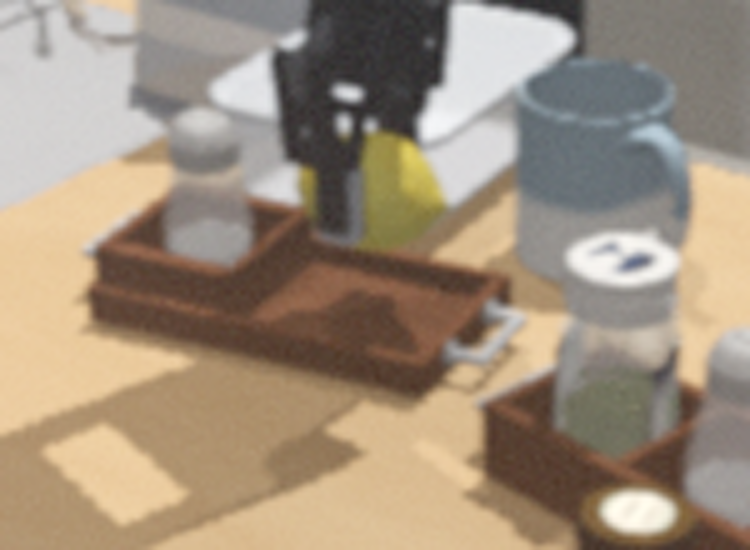

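>>> play_rows(increments="0.0005 0 0.012 0; 0.0005 0 0.022 0; 0.0005 0 0.03 0; 0.0005 0 0.03 0; 0.0005 0 0.03 0")

```text
time: 40.2
eef_pos: [0.6306, -0.0903, 0.0308]
tcp_rot: [0.632, 0.775, 0.0, 0.0]
contact_force: [0.2, -0.6, -0.5]
opening: 0.621
```

```bash
python3 go.py .629 -.09 .023 101.5; python3 shot.py af wrist scene;  python3 - <<'E'
from h import *
b=cv2.imread('pics/scene_af.png');  crop(b,240,180,150,110,5,'pics/saf.png')
E
```

```text
t 40.2 pos [ 0.6306 -0.0903  0.0308] yaw 101.59 q [-0.3   0.43  1.79  0.    0.92 -0.5 ] F [ 0.2 -0.6 -0.5] open 0.621
inc [ 0.0006 -0.0015  0.0078] roll 0.0015 dist 0.008
```

View pics/saf.png

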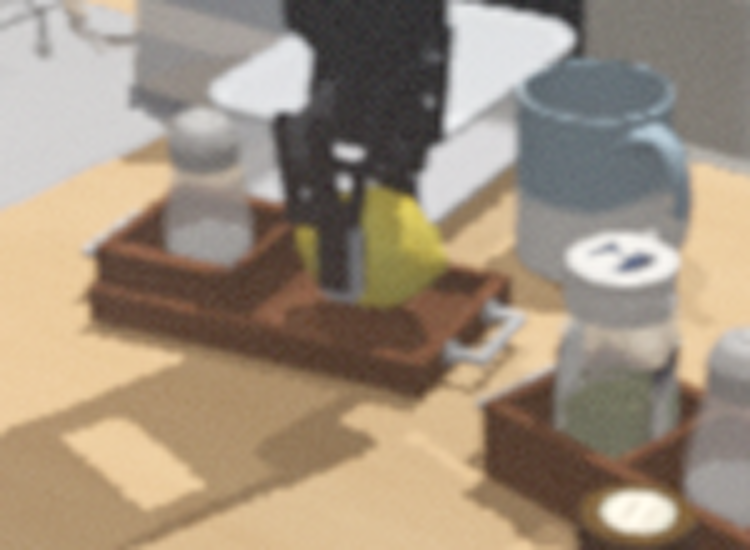

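>>> play_rows(increments="0.0005 -0.001 0.002 0; 0.0005 -0.001 0.004 0; 0.0005 -0.001 0.005 0; 0.0005 -0.001 0.005 0")

```text
time: 40.8
eef_pos: [0.6293, -0.09, 0.0256]
tcp_rot: [0.632, 0.775, -0.0, -0.0]
contact_force: [0.5, 0.6, -1.3]
opening: 0.619
```

>>> play_rows(increments="0 0 0.0015 0; 0 0 0.003 0; 0 0 0.003 0")

```text
time: 41.18
eef_pos: [0.6292, -0.09, 0.0225]
tcp_rot: [0.632, 0.775, -0.0, -0.0]
contact_force: [-0.3, -0.2, -1.3]
opening: 0.62
```

```bash
python3 go.py .629 -.09 .023 101.5; python3 shot.py ag wrist scene;  python3 - <<'E'
from h import *
b=cv2.imread('pics/scene_ag.png');  crop(b,240,180,150,110,5,'pics/sag.png')
E
```

```text
t 41.17 pos [ 0.6292 -0.09    0.0225] yaw 101.59 q [-0.3   0.44  1.79 -0.    0.91 -0.5 ] F [-0.3 -0.2 -1.3] open 0.62
inc [ 0.     -0.0002 -0.0005] roll 0.0015 dist 0.001
```

View pics/sag.png

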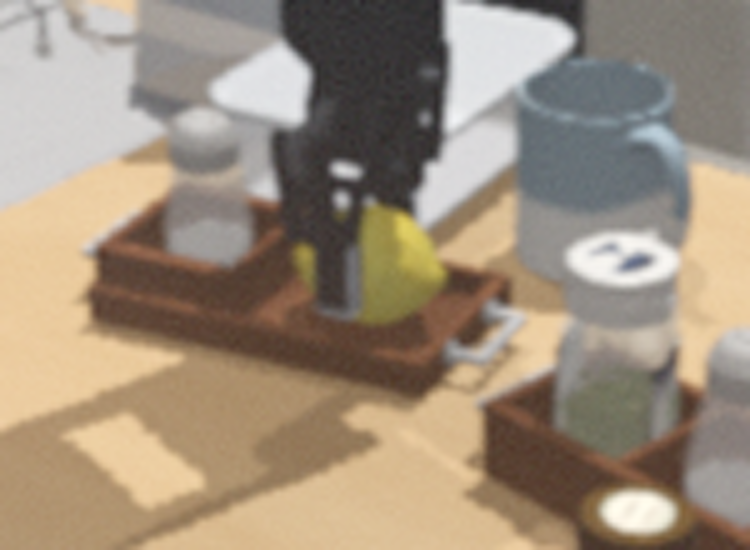

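View pics/wrist_ag.png

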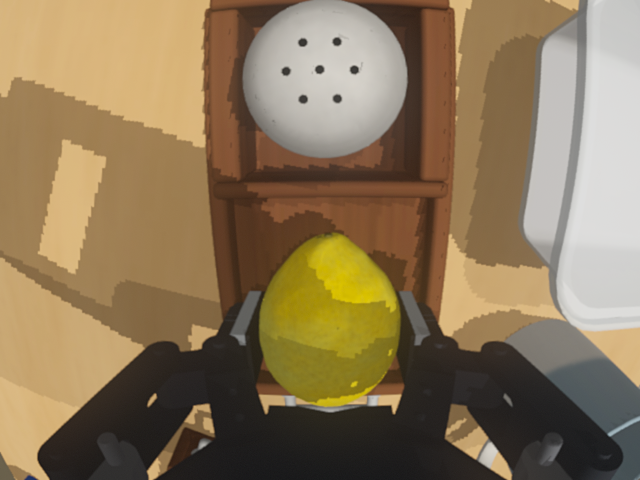

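>>> play_rows(increments="0 0 0.001 0; 0 0 0.001 0")

```text
time: 41.52
eef_pos: [0.6294, -0.09, 0.0217]
tcp_rot: [0.632, 0.775, 0.0, 0.0]
contact_force: [-0.4, -0.4, -0.8]
opening: 0.617
```

>>> play_rows(increments="0 0 0 0; 0 0 0 0; 0 0 0 0; 0 0 0 0", gripper=0.062)

```text
time: 42.02
eef_pos: [0.6294, -0.09, 0.0218]
tcp_rot: [0.632, 0.775, 0.0, 0.0]
contact_force: [-0.4, -0.1, -0.3]
opening: 0.725
```

```bash
python3 shot.py ah wrist scene;  python3 - <<'E'
from h import *
b=cv2.imread('pics/scene_ah.png');  crop(b,240,180,150,110,5,'pics/sah.png')
E
```

```text
(no output)
```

View pics/wrist_ah.png

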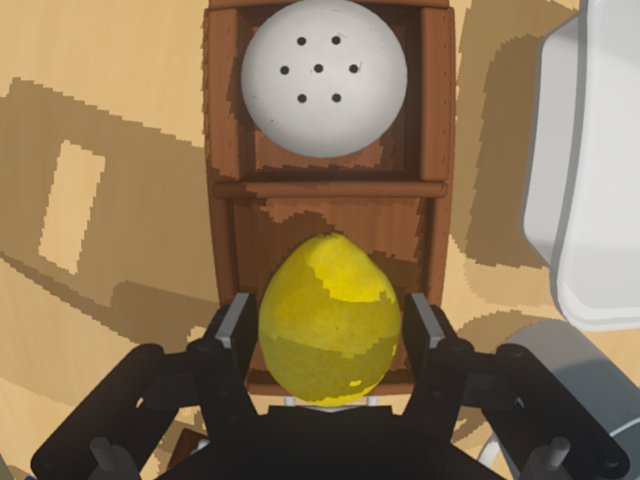

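Released. Rise gently, straight up.

>>> play_rows(increments="0 0 -0.003 0; 0 0 -0.01 0; 0 0 -0.02 0; 0 0 -0.03 0; 0 0 -0.04 0")

```text
time: 42.75
eef_pos: [0.6296, -0.0901, 0.0628]
tcp_rot: [0.632, 0.775, 0.0, 0.0]
contact_force: [-0.3, 0.8, 0.9]
opening: 0.723
```

>>> play_rows(increments="0 0 -0.03 0; 0 0 -0.08 0; 0 0 -0.13 0; 0 0 -0.17 0; 0 0 -0.17 0")

```text
time: 43.38
eef_pos: [0.6317, -0.0906, 0.2378]
tcp_rot: [0.632, 0.775, 0.002, 0.005]
contact_force: [0.6, 0.0, -0.5]
opening: 0.726
```

```bash
python3 go.py .42 -.12 .3 90; python3 shot.py ai wrist scene side;  python3 - <<'E'
from h import *
b=cv2.imread('pics/scene_ai.png');  crop(b,240,180,200,150,4,'pics/sai.png')
E
```

```text
t 43.38 pos [ 0.6317 -0.0906  0.2378] yaw 101.59 q [-0.3   0.2   1.67  0.    1.26 -0.5 ] F [ 0.6  0.  -0.5] open 0.726
inc [ 0.0134 -0.2127 -0.0642] roll 0.2023 dist 0.223
```

View pics/wrist_ai.png

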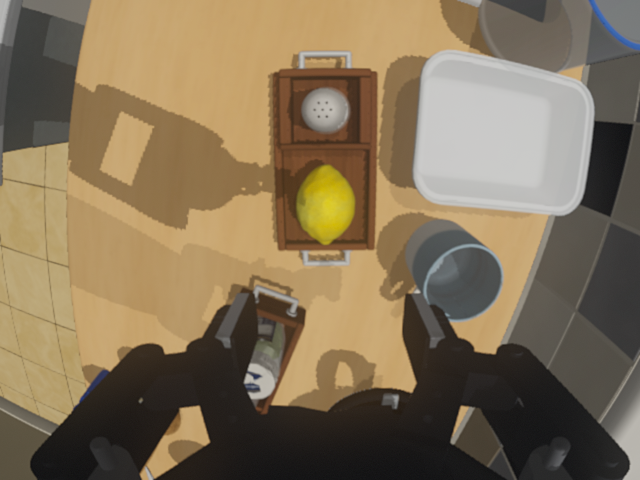

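View pics/sai.png

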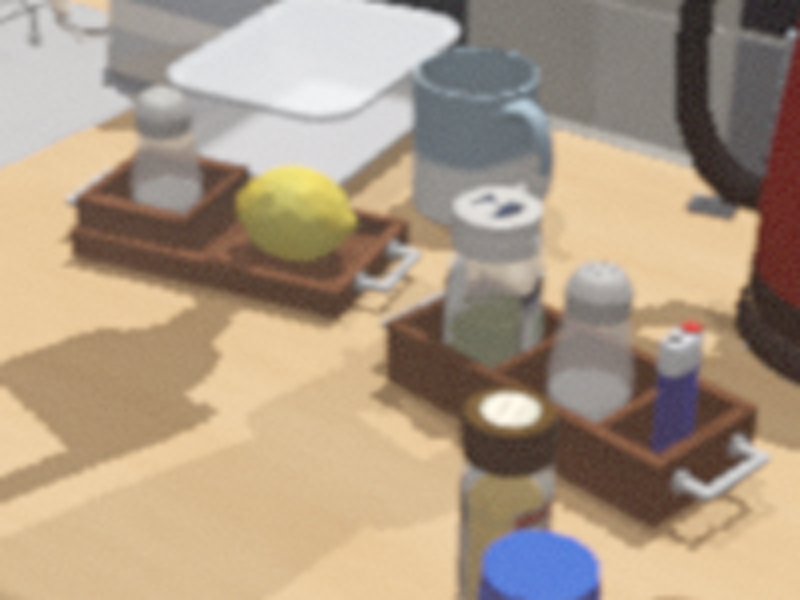

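View pics/side_ai.png

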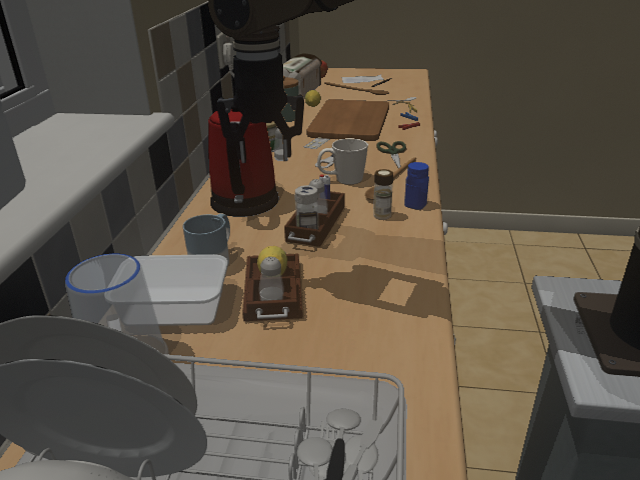

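>>> play_rows(increments="0 0 0 0; 0 0 0 0; 0 0 0 0; 0 0 0 0; 0 0 0 0")

```text
time: 44.15
eef_pos: [0.6294, -0.09, 0.2317]
tcp_rot: [0.632, 0.775, 0.0, -0.0]
contact_force: [-0.4, -0.3, -0.0]
opening: 0.725
```

```bash
python3 shot.py aj wrist scene side;  python3 - <<'E'
from h import *
for n in('scene','side'):
    a=cv2.imread(f'pics/{n}_ai.png').astype(int);b=cv2.imread(f'pics/{n}_aj.png').astype(int)
    d=cv2.GaussianBlur(np.abs(a-b).max(2).astype(np.float32),(5,5),0); print(n,d.max(), np.unravel_index(d.argmax(),d.shape))
# slim jar + mug region vs first picture
a=cv2.imread('pics/side0.png').astype(int);b=cv2.imread('pics/side_aj.png').astype(int)
for r in [(365,160,35,60),(183,212,50,50)]:
    x,y,w,h=r; d=cv2.GaussianBlur(np.abs(a-b).max(2)[y:y+h,x:x+w].astype(np.float32),(5,5),0); print(d.max(),d.mean())
o=np.hstack([cv2.resize(i[150:280,180:420].astype(np.uint8),None,fx=1.6,fy=3) for i in(a,b)]); cv2.imwrite('pics/cmp.png',o)
E
```

```text
scene 82.00781 (np.int64(0), np.int64(326))
side 48.285156 (np.int64(65), np.int64(282))
75.46094 3.509801
1.5625 0.95969534
```

View pics/cmp.png

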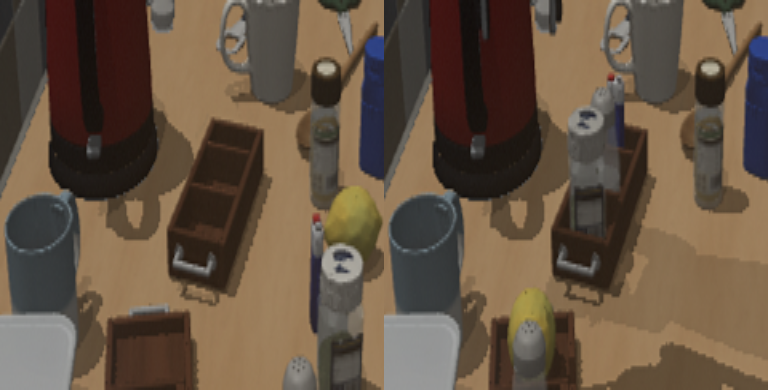

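Nothing in the work area differs except the moved items, and the slim jar and mug are where they started (the large slim-region difference is the lemon and lighter being gone).

```bash
python3 -c "
from plant import ctrl
print(ctrl.sign_off())"
```

```text
the job is handed in; nothing more can be done
None
```

Both caddies are made up and the job was handed in at about 44 s; no verdict is reported.

- **Barbecue caddy:** I filled this one first. A salt shaker stands in the middle pocket, the stout jar in the +y pocket, and the lighter in the narrow slot.
- **Table caddy:** The other salt shaker stands in its pocket and the lemon lies lengthwise in its tray.

**Last checks:**
- The wrist, scene and side pictures showed all five things in place and upright or lying as asked, with the gripper open and clear above them.
- I compared two sets of scene and side pictures about 0.75 s apart. The largest changes were at the arm, which was still settling; I did not check the caddy areas on their own.
- Against the first side picture, the mug area is unchanged. The slim-jar area did differ in the numbers. By eye, the jar stands in the same spot, and the difference is the lemon and lighter being gone from beside it.
- The highest contact force I read was about 11 N, when setting down the second shaker.

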